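# Pack the wood packer box, sweep it level and put the blade away

## Robot

A 6-joint arm with a two-finger parallel gripper is mounted at the origin on the work surface; the furniture and walls round the work are solid. World frame = base frame: x ahead of the robot, y to its left, z up, the work surface at z = 0. Lengths are in m, angles in degrees, forces in N, time in s.
With the tool pointing down it reaches from about 0.25 to 0.725 m from the base axis. Payload 9.7 kg.
Tool frame: the origin (TCP) lies at the very end of the fingers, on their centre line; the grasp point (between the pads) lies 19 mm behind it (bot.hold_point_z is the distance from the TCP to the grasp point, in m); z points along the fingers, y is the line along which they close (so a half turn about z gives the same grasp; the last joint's range is limited). The gripper opens to 85 mm and grips with 20 to 120 N. Pads are 22 mm wide; open, the fingers measure 114 mm over their backs; the gripper's body (76 mm by 85 mm) begins 54 mm behind the grasp point. The pads swing forward as they close: fully open they stand 13 mm farther back than shut.
Start: joints at [-70.646, 4.979, 10.078, 95.1, 0, 90], TCP at [0.182, -0.519, 0.205] pointing down, gripper open.
Joint ranges: [-179.16, 179.16], [-48.56, 103.87], [-65.8, 70.77], [-126.05, 130.52], [-82.76, 87.17], [-180, 180]. Speed limits (degrees/s): [127.2, 127.2, 147.25, 180, 180, 180].

## Interface

Orientations are given as [roll, pitch, yaw] about the fixed x, y, z axes, in that order (R = Rz(yaw) Ry(pitch) Rx(roll)).
In Python, from workcell import bot gives the robot as it stands.
- The arm moves only by the tool play_rows, never from a script. Its argument "targets" is a list of rows, each an object with "grip": the closure in counts, from 0 (fully open) to 255 (shut); "linear": the shift along the world's x, y, z in cm, a list of three; "delta_rot": the turn, a rotation vector about the world's x, y, z in rad, a list of three. A call has 1 to 10 rows; each row is the pose to reach, as a shift and turn from the pose commanded when the call began; what a row does not reach only later rows make up. A row lasts 1/10 s, in which the tool goes at most 50 mm and 8.59 degrees, less where a joint would pass 70% of its speed; a pose out of reach is approached as far as the arm can. A call with a gripper value outside its range is refused whole. The fingers move at their own pace and stop on an object; "force" is the grip in N (left out, the last holds). Time passes only in rows, so rows that repeat a pose let the fingers close. It gives the time, the measured TCP pose, the force, the opening and the grip force at its end, in the units of the state.
- bot.get_obs(): the state, without advancing time (a new reading comes with each control period).
- bot.camera(name): name is "side" or "top"; returns a dict with "color" (400x640x3 uint8, red, green, blue), "range_z" (400x640 float32, m along the optical axis (not along the pixel's ray), 0 where there is no reading), "fov_y" (degrees; the focal length in pixels is half the picture's height over the tangent of half this angle, whatever the lens; pixels are square), "cx", "cy" (the principal point, pixels), "world_to_cam" (4x4, takes a point from world to camera coordinates). Camera axes: x right, y up, looking along -z (the intrinsics and any distortion apply to the point x, -y, -z); pixel columns grow to the right and rows downward; lengths in m; the calibration is good to about 2 mm. A picture is of the moment at which its call begins.
- bot.job_done(): hands the job in; it is judged then, once.
Trained networks look in a picture, given as the dict that the camera call returned (one of the last four; its "shot" number tells which), for a name from the list of things; names that differ only in an ending like _2 or _b are one class to them, and where a whole thing is asked for, a point or a joint stands for the part that bears it (a point fixed in the world has none). Each returns a list of dicts, best first, with "conf" (0 to 1); they miss things now and then, are a little off and sometimes report something else, mostly with a low value. They report only what shows in the picture. A call takes as long as a camera call. They do not tell look-alikes from the thing itself.
- bot.search_frame(picture, target): "box" ([left, top, right, bottom] in pixels, round what is visible of it).
- bot.trace(picture, target): "pixels" (400x640 bool, what is visible of it) and "box" ([left, top, right, bottom] in pixels, round what is visible of it).
- bot.pinpoint(picture, target): "pixel" ([column, row] in pixels: a listed point, or the origin of a listed thing).
The state is a dict: "time": time; "q": joint angles; "qd": joint speeds; "joint_efforts": joint torques, N m; "ee_pos": TCP position; "tcp_rot": TCP orientation; "wrist_force": force on the tool from outside, world axes, zero at the start; "torque": the same for the moment, N m; "opening": finger opening in m; "grasp_force": force on a finger pad.
Only numpy, scipy, OpenCV 4.12 (cv2) and the standard library are available. Lean on these libraries where they do the work, as an engineer would, in place of code of your own. Each camera call takes 0.05 s, during which the arm holds its last target. There are 200 camera calls.

## Task

Put every loose short and long wood piece into the open plywood box, each lying flat on its floor in one layer so that nothing stands above the rim, and let go. Then check it: set the levelling blade upright across the box at the end nearest the robot, its feet on the two side walls, and draw it along the rim in one pass to the far end without lifting it. Finally slide the blade edge down into the slot of its wooden holder, fully home, and leave it there; do not shove the reel or the float about.

Things in the scene. Friction and masses are not known exactly. Their poses are not given: they have to be found in the camera images.
- box: Open plywood box fixed to the bench, outer 222 (its x) x 200 (its y) x 34 mm high, walls 8 mm, floor 8 mm thick, so inside 206 x 184 x 26 mm deep with no dividers. Origin: centre of its underside, on the bench. Its x axis runs from the end nearest the robot to the far end (yaw within 0.25 rad of the robot's x).
- box_rim (a point): Centre of the box's mouth, at rim height (34 mm over the bench), axes as the box.
- short_0: Short planed softwood piece 35 (x) x 90 (y) x 20 (z) mm, about 30 g, lying loose on the bench. Origin: centre of its underside. Two to four of the four short pieces are present.
- short_1: Short planed softwood piece 35 (x) x 90 (y) x 20 (z) mm, about 30 g, lying loose on the bench. Origin: centre of its underside. Two to four of the four short pieces are present.
- short_2: Short planed softwood piece 35 (x) x 90 (y) x 20 (z) mm, about 30 g, lying loose on the bench. Origin: centre of its underside. Two to four of the four short pieces are present.
- short_3: Short planed softwood piece 35 (x) x 90 (y) x 20 (z) mm, about 30 g, lying loose on the bench. Origin: centre of its underside. Two to four of the four short pieces are present.
- short_0_mid (a point): Centre of the solid of short_0.
- short_1_mid (a point): Centre of the solid of short_1.
- short_2_mid (a point): Centre of the solid of short_2.
- short_3_mid (a point): Centre of the solid of short_3.
- long: Long planed softwood piece 28 (x) x 160 (y) x 18 (z) mm, about 40 g, lying loose on the bench; always present. Origin: centre of its underside.
- long_mid (a point): Centre of the solid of the long piece.
- gauge: Levelling blade: upright aluminium plate 5 (x) x 216 (y) x 50 (z) mm, a wooden grip bar 22 x 100 x 24 mm along its top (z 44 to 68; grasp across the 22 mm) and at each end a foot 44 (x) x 22 (y) x 10 mm high (86 to 108 mm off the middle) on which it stands; feet level with the edge; the feet fit on the box's side walls. 160 g. Origin: middle of the bottom edge. Same both ways round.
- holder: Slotted wooden block fixed to the bench: foot 70 (x) x 110 (y) x 10 mm, on it two cheeks up to z = 38 with a slot between them along y, 10 mm wide from z = 10 to 32, 22 mm wide above, open at the top and both ends. The blade goes in from above, its feet (172 mm between them) straddling the block. Origin: underside centre. Yaw within 0.3 rad.
- slot_floor (a point): Middle of the slot's floor (10 mm over the bench), axes as the holder; where the gauge's origin is when it is fully home.
- reel: Bystander: orange line reel 66 mm wide, 60 high. Origin: underside centre.
- float: Bystander: wooden plasterer's float 85 x 180 x 70 mm. Origin: underside centre.
There are look-alikes about, which are no part of the job. What is shaped like the long but yellow is not meant.

How it is judged:
By the outcome, as a careful person would: the job done as asked, in the order asked, and still so for the second after the job is handed in, with the robot touching nothing.
Of short_0, short_1, short_2, short_3 only 2 to 4 are there at a start; the rules pass over those that are not, and their reading is None.
At some moment in a run one of short_0, short_1, short_2, short_3, gauge may be knocked a few centimetres aside while the robot is not near it.
Once in a run the grip may slacken for a moment while it holds something.
It also fails if it takes over 210 s, if anything falls off the work surface, if the arm or the gripper's body presses on something with over 40 N, if the wrist force passes 120 N, or if a joint passes its speed limit or range.

## Working session

There is one attempt and no reset: what is moved stays moved. The work goes in short steps, Python scripts to look and compute and a tool call to move; the robot and the scene stay as the last step left them, time stands still between calls to the robot, and variables do not carry over. Pictures are saved under pics/ and viewed, at most 14 in all, crops included, and the job is handed in when it is done.

Besides the shell and the picture viewer there is one more tool, called after "Request:" by a JSON object that holds its "name" and its "arguments", one argument or row to a line. play_rows: Moves the arm, as the interface text tells. Its arguments: {"type":"object","properties":{"targets":{"type":"array","items":{"type":"object","properties":{"grip":{"type":"number"},"linear":{"type":"array","items":{"type":"number"}},"delta_rot":{"type":"array","items":{"type":"number"}}}}},"force":{"type":"number"}},"required":["targets"]}

```bash
ls; mkdir -p pics
cat > h.py <<'E'
import numpy as np, cv2
from workcell import bot
def K(p):
    f=200/np.tan(np.radians(p["fov_y"])/2); return f,p["cx"],p["cy"]
def cloud(p):
    f,cx,cy=K(p); z=p["range_z"]; v,u=np.mgrid[:400,:640]
    X=np.stack([(u-cx)/f*z,-(v-cy)/f*z,-z,np.ones_like(z)],-1)
    W=X@np.linalg.inv(p["world_to_cam"]).T
    W=W[...,:3]; W[z<=0]=np.nan; return W
def save(p,n,crop=None,s=1):
    im=p["color"][...,::-1]
    if crop: l,t,r,b=crop; im=im[t:b,l:r]
    cv2.imwrite("pics/"+n,cv2.resize(im,None,fx=s,fy=s,interpolation=cv2.INTER_CUBIC))
def rect(W,m,zlo=0.008,zhi=0.3,top=None):
    P=W[m]; P=P[~np.isnan(P[:,0])]; P=P[(P[:,2]>zlo)&(P[:,2]<zhi)]
    if top: P=P[P[:,2]>np.percentile(P[:,2],90)-top]
    if len(P)<5: return None
    c,s,a=cv2.minAreaRect((P[:,:2]*1000).astype(np.float32))
    if s[0]>s[1]: s=s[::-1]; a+=90   # a = yaw of short side
    a=(a+90)%180-90
    return np.round(c,1),np.round(s,1),round(a,1),np.round(np.percentile(P[:,2],[5,50,95])*1000,1),len(P)
E
python3 - <<'E'
from h import *
for n in("top","side"):
    p=bot.camera(n); save(p,n+"0.png",s=1.25); W=cloud(p); np.save(n+"W.npy",W)
    print(n,p["fov_y"],p["cx"],p["cy"],np.linalg.inv(p["world_to_cam"])[:3].round(3).tolist(),{k:v for k,v in p.items() if k not in("color","range_z","world_to_cam")})
    for t in("box","short_0","long","gauge","holder","reel","float"):
        for d in bot.trace(p,t)[:6]:
            if d["conf"]>.2: print(t,round(d["conf"],2),np.round(d["box"]),rect(W,d["pixels"],top=.006), p["color"][d["pixels"]].mean(0).round())
print(bot.get_obs())
E
```

```text
pics
top 56.440986160797216 317.8505823473509 204.7725573192191 [[0.011, 0.992, -0.127, 0.39], [-1.0, 0.008, -0.021, 0.058], [-0.02, 0.127, 0.992, 1.228]] {'fov_y': 56.440986160797216, 'cx': 317.8505823473509, 'cy': 204.7725573192191, 'shot': 1}
box 0.67 [392. 165. 468. 244.] (array([ 545.3, -281.7]), array([201.3, 220.3]), -76.3, array([29.3, 33.5, 37.8]), 604) [170. 141.  93.]
short_0 0.78 [254. 221. 271. 252.] (array([444.2, 262.4]), array([35.1, 89.9]), -68.9, array([17.3, 20.3, 23.2]), 274) [152. 119.  82.]
short_0 0.69 [299. 220. 309. 249.] (array([451.2, 129.6]), array([34.2, 87.3]), 82.7, array([17.6, 20.5, 23.9]), 246) [154. 120.  82.]
long 0.81 [352. 222. 364. 270.] (array([406.2, -45.6]), array([ 27.9, 154.6]), -85.6, array([15.8, 18.6, 22.4]), 349) [181. 150.  48.]
long 0.8 [387. 270. 431. 306.] (array([ 281.3, -211.9]), array([ 28.5, 156.1]), 36.3, array([15.4, 18.4, 21.9]), 399) [168. 140.  51.]
long 0.63 [300. 152. 352. 166.] (array([700.1,  58.6]), array([ 28.4, 159.3]), -5.1, array([15.8, 18.5, 22. ]), 332) [151. 116.  77.]
gauge 0.88 [290. 177. 357. 198.] (array([60
[... 2199 characters left out ...]
1, 71.8]), 126) [128.  97.  67.]
{'time': 0.8, 'q': array([-7.06446299e+01,  4.97985943e+00,  1.00788193e+01,  9.51003082e+01,
       -1.04766980e-03,  9.00002188e+01]), 'qd': array([-0.00235898,  0.00494963, -0.00176803,  0.0118178 ,  0.07789689,
        0.04609193]), 'joint_efforts': array([ 3.04289628e-03, -5.20055115e+01,  4.64834046e+01,  1.23957881e-03,
        7.78171784e-05,  3.82513520e-05]), 'ee_pos': array([ 0.18227739, -0.5189116 ,  0.20528036]), 'tcp_rot': array([-1.79998652e+02,  1.04767495e-03,  1.93551514e+01]), 'wrist_force': array([0.28414811, 0.12803267, 0.26669756]), 'torque': array([0.02617288, 0.02676277, 0.0126677 ]), 'grasp_force': 0.0, 'opening': 0.08551003201166799}
```

View pics/top0.png

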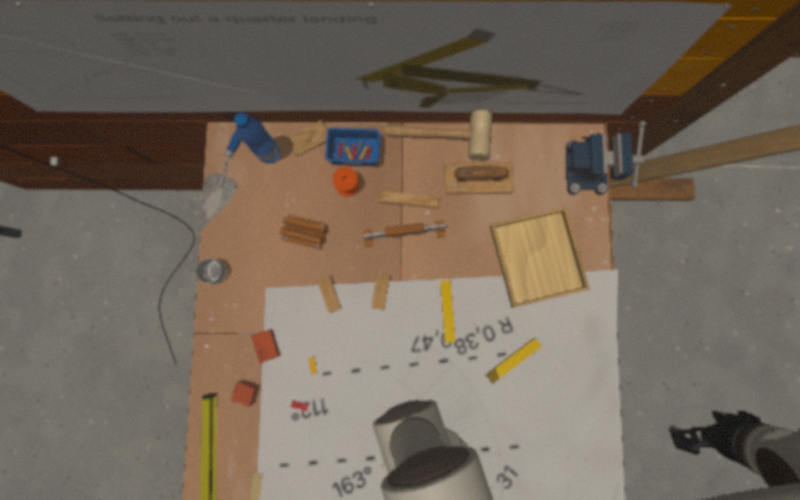

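View pics/side0.png

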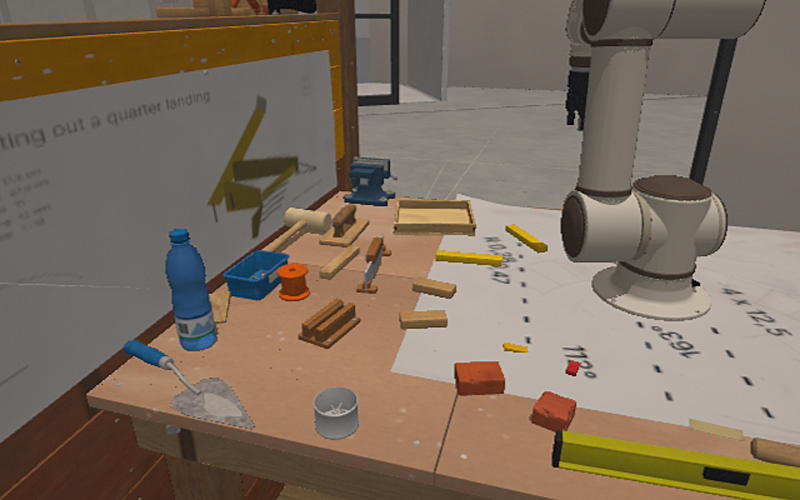

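The top view (800-px picture) shows the candidates. "Long" shapes: plain wood at (408,199), yellow at (447,312) and (515,360); I choose the plain wood one. Shorts: (330,294) and (381,290). Unclear: the scrap by the bottle at (308,137) and the bench-edge strip at (257,485). The gauge is at (405,232), the holder at (303,231) and the box at (538,257). I'll check the choice in one close crop.

Run:
```python
from h import *
p=bot.camera("top"); save(p,"crop1.png",(200,90,380,260),4 if 0 else 3.5)
W=cloud(p)
for n,(u,v) in dict(scrap=(246,110),strip=(205,388)).items():
    q=W[v-6:v+7,u-6:u+7].reshape(-1,3); print(n,np.nanmedian(q,0),np.nanmax(q[:,2]))
```

```text
scrap [0.87032557 0.3331048  0.00958996] 0.016851012300490797
strip [-0.03505905  0.43061288  0.00426018] 0.011803271489465583
```

View pics/crop1.png

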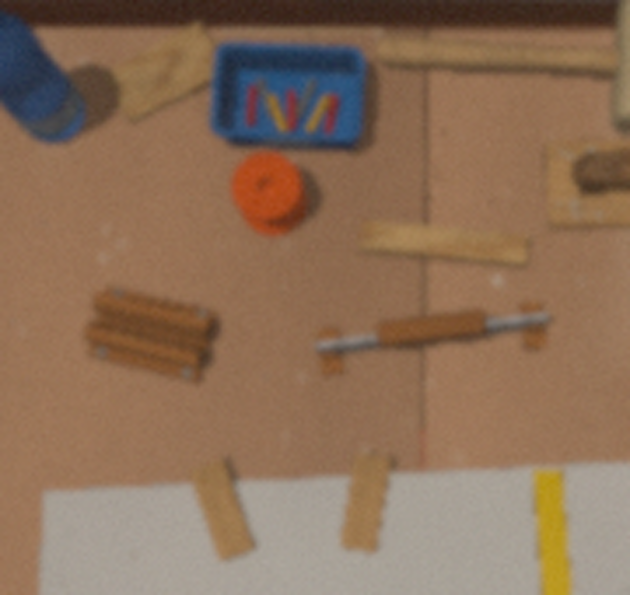

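Request:
{"name": "play_rows", "arguments": {
  "targets": [
    {"grip": 0, "linear": [26.2, 78.2, -8], "delta_rot": [0, 0, 0]},
    {"grip": 0, "linear": [26.2, 78.2, -8], "delta_rot": [0, 0, 0.03]},
    {"grip": 0, "linear": [26.2, 78.2, -8], "delta_rot": [0, 0, 0.03]},
    {"grip": 0, "linear": [26.2, 78.2, -8], "delta_rot": [0, 0, 0.03]},
    {"grip": 0, "linear": [26.2, 78.2, -8], "delta_rot": [0, 0, 0.03]},
    {"grip": 0, "linear": [26.2, 78.2, -8], "delta_rot": [0, 0, 0.03]},
    {"grip": 0, "linear": [26.2, 78.2, -8], "delta_rot": [0, 0, 0.03]},
    {"grip": 0, "linear": [26.2, 78.2, -8], "delta_rot": [0, 0, 0.03]},
    {"grip": 0, "linear": [26.2, 78.2, -8], "delta_rot": [0, 0, 0.03]},
    {"grip": 0, "linear": [26.2, 78.2, -8], "delta_rot": [0, 0, 0.03]}
  ]
}}

```text
time: 1.85
ee_pos: [0.3406, -0.0451, 0.1572]
tcp_rot: [180.0, -0.1, 21.1]
wrist_force: [1.6, -0.5, -0.0]
opening: 0.0857
grasp_force: 0.0
```

The crop confirms the choice: plain long at crop (445,242), shorts at (225,510) and (367,500). The scrap by the bottle is only about 9 mm thick and out of reach, so it is no part of the job. Next is short A.

Request:
{"name": "play_rows", "arguments": {
  "targets": [
    {"grip": 0, "linear": [10.3, 30.8, -5.5], "delta_rot": [0, 0, 0]},
    {"grip": 0, "linear": [10.3, 30.8, -5.5], "delta_rot": [0, 0, 0]},
    {"grip": 0, "linear": [10.3, 30.8, -5.5], "delta_rot": [0, 0, 0]},
    {"grip": 0, "linear": [10.3, 30.8, -5.5], "delta_rot": [0, 0, 0]},
    {"grip": 0, "linear": [10.3, 30.8, -5.5], "delta_rot": [0, 0, 0]},
    {"grip": 0, "linear": [10.3, 30.8, -5.5], "delta_rot": [0, 0, 0]},
    {"grip": 0, "linear": [10.3, 30.8, -5.5], "delta_rot": [0, 0, 0]},
    {"grip": 0, "linear": [10.3, 30.8, -5.5], "delta_rot": [0, 0, 0]},
    {"grip": 0, "linear": [10.3, 30.8, -5.5], "delta_rot": [0, 0, 0]},
    {"grip": 0, "linear": [10.3, 30.8, -5.5], "delta_rot": [0, 0, 0]}
  ]
}}

```text
time: 2.85
ee_pos: [0.4606, 0.2217, 0.1024]
tcp_rot: [-178.1, 0.1, 24.6]
wrist_force: [0.2, 0.4, -0.2]
opening: 0.0854
grasp_force: 0.0
```

```bash
cat > m.py <<'E'
import sys
from h import *
for n in("top","side"):
    p=bot.camera(n); W=cloud(p)
    for t in sys.argv[1:]:
        for d in bot.trace(p,t)[:6]:
            if d["conf"]>.3: print(n,t,round(d["conf"],2),rect(W,d["pixels"],top=.006))
o=bot.get_obs(); print(o["q"].round(1),o["ee_pos"].round(4),o["tcp_rot"].round(1),o["wrist_force"].round(1),o["opening"])
E
python3 m.py short_0
```

```text
top short_0 0.89 (array([453. , 128.7]), array([34.7, 87.7]), 81.1, array([17.4, 20.3, 24.5]), 259)
side short_0 0.92 (array([445.4, 264.5]), array([38.8, 89.5]), -70.3, array([17.9, 21.3, 23.2]), 326)
side short_0 0.67 (array([453.6, 130.1]), array([39.5, 89.3]), 82.5, array([17.9, 21.2, 23.2]), 247)
[ 24.6  -1.1  -7.5  83.6   1.9 179.9] [0.4609 0.2217 0.1027] [-178.1    0.    24.6] [ 0.2  0.6 -0.4] 0.0852598540945935
```

Request:
{"name": "play_rows", "arguments": {
  "targets": [
    {"grip": 0, "linear": [0, 0, 0], "delta_rot": [0, 0, 1.5]},
    {"grip": 0, "linear": [0, 0, 0], "delta_rot": [0, 0, 1.5]},
    {"grip": 0, "linear": [0, 0, 0], "delta_rot": [0, 0, 1.5]},
    {"grip": 0, "linear": [0, 0, 0], "delta_rot": [0, 0, 1.5]},
    {"grip": 0, "linear": [0, 0, 0], "delta_rot": [0, 0, 1.5]},
    {"grip": 0, "linear": [0, 0, 0], "delta_rot": [0, 0, 1.5]},
    {"grip": 0, "linear": [0, 0, 0], "delta_rot": [0, 0, 1.5]},
    {"grip": 0, "linear": [0, 0, 0], "delta_rot": [0, 0, 1.5]},
    {"grip": 0, "linear": [0, 0, 0], "delta_rot": [0, 0, 1.5]},
    {"grip": 0, "linear": [0, 0, 0], "delta_rot": [0, 0, 1.5]}
  ]
}}

```text
time: 4.05
ee_pos: [0.461, 0.2218, 0.1024]
tcp_rot: [-178.2, 0.1, 110.9]
wrist_force: [-0.8, 0.0, -0.8]
opening: 0.0856
grasp_force: 0.0
```

Request:
{"name": "play_rows", "arguments": {
  "targets": [
    {"grip": 0, "linear": [0, 0, 0], "delta_rot": [0, 0, 1.5]},
    {"grip": 0, "linear": [0, 0, 0], "delta_rot": [0, 0, 1.5]},
    {"grip": 0, "linear": [0, 0, 0], "delta_rot": [0, 0, 1.5]},
    {"grip": 0, "linear": [0, 0, 0], "delta_rot": [0, 0, 1.5]},
    {"grip": 0, "linear": [0, 0, 0], "delta_rot": [0, 0, 1.5]},
    {"grip": 0, "linear": [0, 0, 0], "delta_rot": [0, 0, 1.5]},
    {"grip": 0, "linear": [0, 0, 0], "delta_rot": [0, 0, 1.5]},
    {"grip": 0, "linear": [0, 0, 0], "delta_rot": [0, 0, 1.5]},
    {"grip": 0, "linear": [0, 0, 0], "delta_rot": [0, 0, 1.5]},
    {"grip": 0, "linear": [0, 0, 0], "delta_rot": [0, 0, 1.5]}
  ]
}}

```text
time: 5.05
ee_pos: [0.461, 0.2219, 0.1025]
tcp_rot: [-178.1, 0.1, -163.1]
wrist_force: [-0.1, 0.6, 0.3]
opening: 0.0854
grasp_force: 0.0
```

```bash
cat > d.py <<'E'
import sys
from h import *
from scipy.spatial.transform import Rotation as R
x,y,z,yaw=map(float,sys.argv[1:5]); o=bot.get_obs()
r=R.from_euler('xyz',[180,0,yaw],degrees=True)*R.from_euler('xyz',o["tcp_rot"],degrees=True).inv()
print("cm",((np.array([x,y,z])-o["ee_pos"]*1000)/10).round(2),"rot",r.as_rotvec().round(3),o["q"].round(1))
E
python3 d.py 445 263.5 60 200.4
```

```text
cm [-1.6   4.16 -4.25] rot [0.03  0.012 0.062] [26.8 -0.9 -7.3 83.8 -1.9 10. ]
```

Request:
{"name": "play_rows", "arguments": {
  "targets": [
    {"grip": 0, "linear": [-1.6, 4.16, -4.2], "delta_rot": [0.03, 0.012, 0.062]},
    {"grip": 0, "linear": [-1.6, 4.16, -4.2], "delta_rot": [0.03, 0.012, 0.062]},
    {"grip": 0, "linear": [-1.6, 4.16, -4.2], "delta_rot": [0.03, 0.012, 0.062]},
    {"grip": 0, "linear": [-1.6, 4.16, -4.2], "delta_rot": [0.03, 0.012, 0.062]},
    {"grip": 0, "linear": [-1.6, 4.16, -6], "delta_rot": [0.03, 0.012, 0.062]},
    {"grip": 0, "linear": [-1.6, 4.16, -8], "delta_rot": [0.03, 0.012, 0.062]},
    {"grip": 0, "linear": [-1.6, 4.16, -9.7], "delta_rot": [0.03, 0.012, 0.062]},
    {"grip": 0, "linear": [-1.6, 4.16, -9.7], "delta_rot": [0.03, 0.012, 0.062]},
    {"grip": 0, "linear": [-1.6, 4.16, -9.7], "delta_rot": [0.03, 0.012, 0.062]},
    {"grip": 0, "linear": [-1.6, 4.16, -9.7], "delta_rot": [0.03, 0.012, 0.062]}
  ]
}}

```text
time: 6.05
ee_pos: [0.446, 0.264, 0.0067]
tcp_rot: [-180.0, 0.1, -159.9]
wrist_force: [-0.1, -1.0, 0.0]
opening: 0.0857
grasp_force: 0.0
```

Request:
{"name": "play_rows", "arguments": {
  "force": 50,
  "targets": [
    {"grip": 255, "linear": [0, 0, 0], "delta_rot": [0, 0, 0]},
    {"grip": 255, "linear": [0, 0, 0], "delta_rot": [0, 0, 0]},
    {"grip": 255, "linear": [0, 0, 0], "delta_rot": [0, 0, 0]},
    {"grip": 255, "linear": [0, 0, 0], "delta_rot": [0, 0, 0]},
    {"grip": 255, "linear": [0, 0, 0], "delta_rot": [0, 0, 0]},
    {"grip": 255, "linear": [0, 0, 0], "delta_rot": [0, 0, 0]},
    {"grip": 255, "linear": [0, 0, 0], "delta_rot": [0, 0, 0]},
    {"grip": 255, "linear": [0, 0, 0], "delta_rot": [0, 0, 0]}
  ]
}}

```text
time: 6.85
ee_pos: [0.445, 0.2639, 0.005]
tcp_rot: [-180.0, -0.1, -159.9]
wrist_force: [-0.5, 0.2, -0.1]
opening: 0.0001
grasp_force: 0.0
```

Request:
{"name": "play_rows", "arguments": {
  "targets": [
    {"grip": 0, "linear": [0, 0, 10], "delta_rot": [0, 0, 0]},
    {"grip": 0, "linear": [0, 0, 10], "delta_rot": [0, 0, 0]},
    {"grip": 0, "linear": [-12, 0, 10], "delta_rot": [0, 0, 0]},
    {"grip": 0, "linear": [-12, 0, 10], "delta_rot": [0, 0, 0]},
    {"grip": 0, "linear": [-12, 0, 10], "delta_rot": [0, 0, 0]},
    {"grip": 0, "linear": [-12, 0, 10], "delta_rot": [0, 0, 0]}
  ]
}}

```text
time: 7.45
ee_pos: [0.3232, 0.2639, 0.1056]
tcp_rot: [180.0, -0.0, -159.8]
wrist_force: [0.5, 0.7, -0.5]
opening: 0.0847
grasp_force: 0.0
```

```bash
python3 m.py short_0
```

```text
top short_0 0.72 (array([452.6, 128.8]), array([35. , 89.9]), 81.3, array([17.7, 20.7, 23.8]), 267)
side short_0 0.63 (array([445.4, 264.3]), array([36.3, 89.9]), -69.6, array([17.6, 21.3, 23.1]), 316)
side short_0 0.59 (array([452.6, 131.2]), array([39.8, 86.3]), 81.7, array([18. , 21.3, 22.9]), 235)
[ 39.  -13.8 -18.6  85.2  -0.   18.9] [0.3257 0.2639 0.105 ] [-180.    -0.  -159.9] [-0.1 -0.2  0.4] 0.08556677191339765
```

Run:
```python
from h import *
p=bot.camera("side"); a=p["color"][180:330,230:430,::-1]; W=cloud(p)
a=cv2.resize(a,(800,600),interpolation=cv2.INTER_CUBIC)
cv2.imwrite("pics/s2.png",a)
o=bot.get_obs()
f,cx,cy=K(p)
for P in([.445,.264,.02],o["ee_pos"]):
    c=p["world_to_cam"]@np.append(P,1); print(cx+f*c[0]/-c[2],cy-f*c[1]/-c[2])
```

```text
338.27940486853595 252.6532669221041
389.5097970374916 228.22804447670026
```

View pics/s2.png

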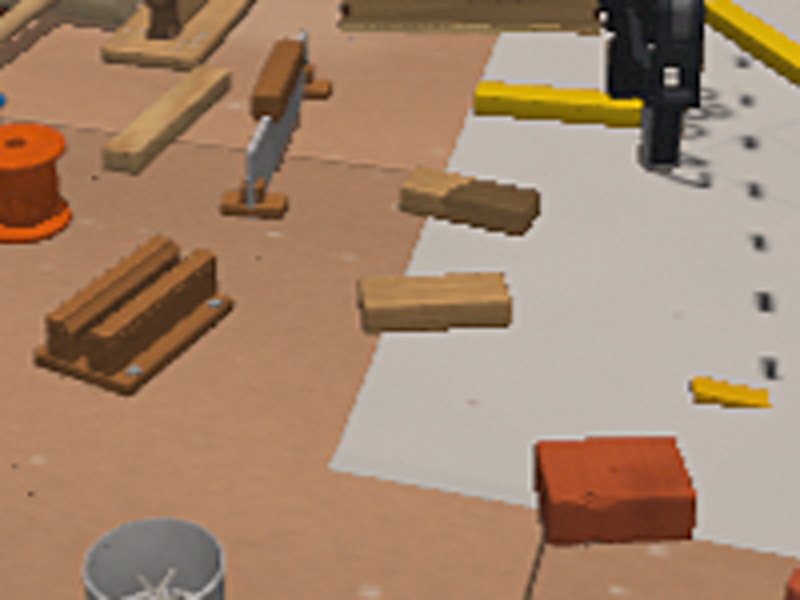

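The side crop shows both shorts still lying where measured, and the fingers at crop (660,165). The close missed without touching anything, so I'll measure where the fingers really are.

Run:
```python
from h import *
o=bot.get_obs(); e=o["ee_pos"]; print(e,o["tcp_rot"])
p=bot.camera("side"); W=cloud(p)
m=(np.abs(W[...,0]-e[0])<.09)&(np.abs(W[...,1]-e[1])<.12)&(W[...,2]>.04)
P=W[m]; print(len(P))
for a in np.arange(.05,.3,.015):
    s=P[(P[:,2]>=a)&(P[:,2]<a+.015)]
    if len(s): print(a.round(3),len(s),s.min(0).round(3),s.max(0).round(3))
ys,xs=np.where(m); print(xs.min(),xs.max(),ys.min(),ys.max())
```

```text
[0.32573812 0.26385558 0.1049075 ] [-1.79973637e+02 -6.22069909e-02 -1.59937321e+02]
10857
0.14 62 [0.302 0.219 0.145] [0.354 0.318 0.154]
0.155 115 [0.302 0.218 0.155] [0.355 0.322 0.17 ]
0.17 98 [0.302 0.221 0.17 ] [0.356 0.322 0.185]
0.185 91 [0.293 0.204 0.186] [0.364 0.341 0.2  ]
0.2 148 [0.293 0.203 0.2  ] [0.365 0.34  0.215]
0.215 171 [0.293 0.202 0.215] [0.364 0.337 0.23 ]
0.23 202 [0.294 0.237 0.23 ] [0.355 0.336 0.245]
0.245 146 [0.295 0.257 0.245] [0.348 0.332 0.26 ]
0.26 226 [0.291 0.266 0.26 ] [0.363 0.304 0.275]
0.275 245 [0.291 0.266 0.275] [0.365 0.304 0.29 ]
0.29 264 [0.291 0.259 0.29 ] [0.366 0.304 0.305]
366 457 0 222
```

Request:
{"name": "play_rows", "arguments": {
  "targets": [
    {"grip": 255, "linear": [0, 0, 0], "delta_rot": [0, 0, 0]},
    {"grip": 255, "linear": [0, 0, 0], "delta_rot": [0, 0, 0]},
    {"grip": 255, "linear": [0, 0, -8], "delta_rot": [0, 0, 0]},
    {"grip": 255, "linear": [0, 0, -8], "delta_rot": [0, 0, 0]},
    {"grip": 255, "linear": [0, 0, -8], "delta_rot": [0, 0, 0]},
    {"grip": 255, "linear": [0, 0, -8], "delta_rot": [0, 0, 0]},
    {"grip": 255, "linear": [0, 0, -8], "delta_rot": [0, 0, 0]}
  ]
}}

```text
time: 8.45
ee_pos: [0.326, 0.2646, 0.027]
tcp_rot: [180.0, 0.1, -159.9]
wrist_force: [-0.4, -0.1, 0.4]
opening: 0.0001
grasp_force: 0.0
```

Run:
```python
from h import *
o=bot.get_obs(); e=o["ee_pos"]; print(e,o["q"],o["opening"],bot.hold_point_z)
p=bot.camera("side"); W=cloud(p)
m=(np.abs(W[...,0]-e[0])<.05)&(np.abs(W[...,1]-e[1])<.08)&(W[...,2]>.008)
P=W[m]
for a in np.arange(.0,.1,.01):
    s=P[(P[:,2]>=a)&(P[:,2]<a+.01)]
    if len(s): print(a.round(3),len(s),s.min(0).round(3),s.max(0).round(3))
c=p["world_to_cam"]@np.append(e,1);f,cx,cy=K(p); u,v=int(cx+f*c[0]/-c[2]),int(cy-f*c[1]/-c[2]); print(u,v)
save(p,"s3.png",(u-50,v-50,u+50,v+30),6)
```

```text
[0.3259969  0.26456875 0.02700001] [ 3.90614608e+01 -1.28588499e+01 -2.64991879e+01  7.62767969e+01
  3.07373169e-04  1.89687415e+01] 9.876505777730427e-05 0.0187
0.0 7 [0.277 0.3   0.009] [0.282 0.313 0.01 ]
0.01 12 [0.276 0.298 0.01 ] [0.284 0.313 0.013]
0.05 11 [0.317 0.265 0.055] [0.336 0.275 0.06 ]
0.06 38 [0.317 0.264 0.061] [0.341 0.282 0.069]
0.07 41 [0.317 0.261 0.07 ] [0.342 0.282 0.08 ]
0.08 33 [0.318 0.266 0.08 ] [0.339 0.282 0.09 ]
0.09 14 [0.319 0.262 0.09 ] [0.343 0.293 0.1  ]
387 257
```

View pics/s3.png

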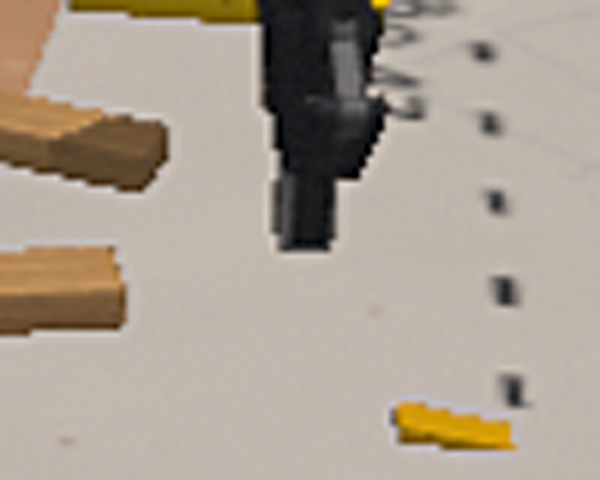

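The closed finger tips are at about z=55 mm while the state reports 27 mm. The real fingers end about 28 mm higher than the reported TCP, which explains the clean miss. I'll check this by lowering gently and watching the force.

Request:
{"name": "play_rows", "arguments": {
  "targets": [
    {"grip": 255, "linear": [0, 0, -3], "delta_rot": [0, 0, 0]},
    {"grip": 255, "linear": [0, 0, -4], "delta_rot": [0, 0, 0]},
    {"grip": 255, "linear": [0, 0, -4.7], "delta_rot": [0, 0, 0]},
    {"grip": 255, "linear": [0, 0, -4.7], "delta_rot": [0, 0, 0]},
    {"grip": 255, "linear": [0, 0, -4.7], "delta_rot": [0, 0, 0]}
  ]
}}

```text
time: 9.0
ee_pos: [0.3254, 0.2641, -0.0211]
tcp_rot: [-180.0, -0.0, -159.9]
wrist_force: [-0.2, -0.1, 0.9]
opening: 0.0002
grasp_force: 0.0
```

Run:
```python
from h import *
o=bot.get_obs(); e=o["ee_pos"]; print(e,o["wrist_force"])
p=bot.camera("side"); W=cloud(p)
m=(np.abs(W[...,0]-e[0])<.03)&(np.abs(W[...,1]-e[1])<.03)&(W[...,2]>-.01)
P=W[m]; P=P[P[:,2]>.004]; print(np.sort(P[:,2])[:12].round(3), P[P[:,2]<.06].mean(0))
```

```text
[ 0.32541006  0.26414974 -0.02110675] [-0.23746122 -0.11382954  0.94762444]
[0.004 0.004 0.004 0.004 0.004 0.004 0.004 0.004 0.004 0.004 0.004 0.005] [0.32807605 0.27369994 0.03023813]
```

Confirmed: at a reported −21 mm nothing has been touched. I'll feel for the bench in 2 mm steps to pin the offset down.

Request:
{"name": "play_rows", "arguments": {
  "targets": [
    {"grip": 255, "linear": [0, 0, -0.3], "delta_rot": [0, 0, 0]},
    {"grip": 255, "linear": [0, 0, -0.3], "delta_rot": [0, 0, 0]},
    {"grip": 255, "linear": [0, 0, -0.3], "delta_rot": [0, 0, 0]}
  ]
}}

```text
time: 9.35
ee_pos: [0.3251, 0.2639, -0.0248]
tcp_rot: [-180.0, -0.0, -159.9]
wrist_force: [0.7, -1.0, 0.1]
opening: -0.0001
grasp_force: 0.0
```

Request:
{"name": "play_rows", "arguments": {
  "targets": [
    {"grip": 255, "linear": [0, 0, -0.2], "delta_rot": [0, 0, 0]},
    {"grip": 255, "linear": [0, 0, -0.2], "delta_rot": [0, 0, 0]},
    {"grip": 255, "linear": [0, 0, -0.2], "delta_rot": [0, 0, 0]}
  ]
}}

```text
time: 9.65
ee_pos: [0.3253, 0.2641, -0.026]
tcp_rot: [-180.0, -0.0, -159.9]
wrist_force: [-3.5, -2.6, 10.7]
opening: -0.0004
grasp_force: 5.2
```

Request:
{"name": "play_rows", "arguments": {
  "targets": [
    {"grip": 255, "linear": [0, 0, -0.2], "delta_rot": [0, 0, 0]},
    {"grip": 255, "linear": [0, 0, -0.2], "delta_rot": [0, 0, 0]},
    {"grip": 255, "linear": [0, 0, -0.2], "delta_rot": [0, 0, 0]}
  ]
}}

```text
time: 9.95
ee_pos: [0.3253, 0.2641, -0.0261]
tcp_rot: [180.0, 0.0, -159.9]
wrist_force: [-10.2, -9.4, 31.7]
opening: -0.0001
grasp_force: 16.1
```

The bench is felt at a reported −26 mm, so true tip height = reported + 26 mm when shut. Now the grasp of short A again.

Request:
{"name": "play_rows", "arguments": {
  "targets": [
    {"grip": 0, "linear": [0, 0, 4], "delta_rot": [0, 0, 0]},
    {"grip": 0, "linear": [0, 0, 8], "delta_rot": [0, 0, 0]},
    {"grip": 0, "linear": [6, 0, 8], "delta_rot": [0, 0, 0]},
    {"grip": 0, "linear": [12, 0, 8], "delta_rot": [0, 0, 0]},
    {"grip": 0, "linear": [12, 0, 8], "delta_rot": [0, 0, 0]},
    {"grip": 0, "linear": [12, 0, 8], "delta_rot": [0, 0, 0]},
    {"grip": 0, "linear": [12, 0, 4], "delta_rot": [0, 0, 0]},
    {"grip": 0, "linear": [12, 0, 0.5], "delta_rot": [0, 0, 0]},
    {"grip": 0, "linear": [12, 0, 0.5], "delta_rot": [0, 0, 0]},
    {"grip": 0, "linear": [12, 0, 0.5], "delta_rot": [0, 0, 0]}
  ]
}}

```text
time: 10.95
ee_pos: [0.4443, 0.2638, -0.0234]
tcp_rot: [-180.0, -0.1, -159.9]
wrist_force: [-0.1, -0.5, 0.6]
opening: 0.0856
grasp_force: 0.0
```

Request:
{"name": "play_rows", "arguments": {
  "force": 50,
  "targets": [
    {"grip": 255, "linear": [0, 0, 0], "delta_rot": [0, 0, 0]},
    {"grip": 255, "linear": [0, 0, 0], "delta_rot": [0, 0, 0]},
    {"grip": 255, "linear": [0, 0, 0], "delta_rot": [0, 0, 0]},
    {"grip": 255, "linear": [0, 0, 0], "delta_rot": [0, 0, 0]},
    {"grip": 255, "linear": [0, 0, 0], "delta_rot": [0, 0, 0]},
    {"grip": 255, "linear": [0, 0, 0], "delta_rot": [0, 0, 0]},
    {"grip": 255, "linear": [0, 0, 0], "delta_rot": [0, 0, 0]}
  ]
}}

```text
time: 11.65
ee_pos: [0.4457, 0.2643, -0.0227]
tcp_rot: [180.0, 0.0, -159.9]
wrist_force: [-0.7, 0.3, 5.9]
opening: 0.0339
grasp_force: 50.9
```

Request:
{"name": "play_rows", "arguments": {
  "targets": [
    {"grip": 255, "linear": [0, 0, 5], "delta_rot": [0, 0, 0]},
    {"grip": 255, "linear": [0, 0, 10], "delta_rot": [0, 0, 0]},
    {"grip": 255, "linear": [16.2, -53, 10], "delta_rot": [0, 0, -1.679]},
    {"grip": 255, "linear": [16.2, -53, 10], "delta_rot": [0, 0, -1.679]},
    {"grip": 255, "linear": [16.2, -53, 10], "delta_rot": [0, 0, -1.679]},
    {"grip": 255, "linear": [16.2, -53, 10], "delta_rot": [0, 0, -1.679]},
    {"grip": 255, "linear": [16.2, -53, 10], "delta_rot": [0, 0, -1.679]},
    {"grip": 255, "linear": [16.2, -53, 10], "delta_rot": [0, 0, -1.679]},
    {"grip": 255, "linear": [16.2, -53, 10], "delta_rot": [0, 0, -1.679]},
    {"grip": 255, "linear": [16.2, -53, 10], "delta_rot": [0, 0, -1.679]}
  ]
}}

```text
time: 12.65
ee_pos: [0.5623, -0.1209, 0.0764]
tcp_rot: [180.0, -0.0, 131.0]
wrist_force: [-0.0, 1.3, -0.1]
opening: 0.0338
grasp_force: 50.2
```

```bash
python3 d.py 607 -266 75 103.9
```

```text
cm [  4.47 -14.51  -0.14] rot [-0.001 -0.    -0.473] [-12.1   7.8  -1.1  81.1   0.   36.9]
```

Request:
{"name": "play_rows", "arguments": {
  "targets": [
    {"grip": 255, "linear": [4.5, -14.5, 0], "delta_rot": [0, 0, -0.473]},
    {"grip": 255, "linear": [4.5, -14.5, 0], "delta_rot": [0, 0, -0.473]},
    {"grip": 255, "linear": [4.5, -14.5, 0], "delta_rot": [0, 0, -0.473]},
    {"grip": 255, "linear": [4.5, -14.5, 0], "delta_rot": [0, 0, -0.473]},
    {"grip": 255, "linear": [4.5, -14.5, 0], "delta_rot": [0, 0, -0.473]},
    {"grip": 255, "linear": [4.5, -14.5, 0], "delta_rot": [0, 0, -0.473]},
    {"grip": 255, "linear": [4.5, -14.5, 0], "delta_rot": [0, 0, -0.473]}
  ]
}}

```text
time: 13.35
ee_pos: [0.607, -0.2624, 0.0766]
tcp_rot: [180.0, -0.1, 104.4]
wrist_force: [0.3, -0.1, -0.5]
opening: 0.0334
grasp_force: 50.1
```

```bash
python3 d.py 607 -266 75 103.9
python3 - <<'E'
from h import *
for n in ("top","side"):
    p=bot.camera(n); W=cloud(p)
    if n=="side": save(p,"s4.png",(290,130,420,220),6)
    for t in("short_0","long"):
        for d in bot.trace(p,t)[:5]:
            if d["conf"]>.25:print(n,t,d["conf"],d["box"],rect(W,d["pixels"],top=.006))
E
```

```text
cm [ 0.   -0.36 -0.16] rot [-0.001 -0.    -0.008] [-23.4  19.8  13.2  83.5   0.   52.2]
top short_0 0.77 [295.4, 217.9, 311.4, 249.1] (array([453.7, 128.7]), array([35. , 87.8]), 81.0, array([17.3, 20.4, 23.8]), 256)
top short_0 0.68 [414.8, 173.0, 431.1, 190.7] (array([ 602.4, -239.1]), array([38.5, 51.9]), 13.9, array([116.4, 119.5, 124.9]), 187)
top long 0.84 [348.9, 223.6, 366.2, 274.1] (array([404.5, -45.7]), array([ 28.3, 158. ]), -85.6, array([15.5, 18.3, 21.9]), 391)
top long 0.76 [303.3, 152.9, 352.8, 169.9] (array([699.9,  58.4]), array([ 28.9, 159. ]), -4.9, array([15.8, 18.3, 22.2]), 354)
side short_0 0.64 [330.4, 220.7, 366.0, 242.2] (array([453.4, 128.7]), array([41.5, 88.6]), 81.5, array([17.9, 21.4, 23.3]), 244)
side short_0 0.59 [322.6, 142.3, 331.9, 157.2] (array([ 609.6, -252.4]), array([30.8, 93. ]), 15.6, array([117.9, 120.7, 122.5]), 75)
side long 0.8 [255.3, 196.9, 286.5, 221.8] (array([702.2,  62. ]), array([ 30.9, 158.6]), -4.6, array([16.2, 19.4, 21.4]), 247)
side long 0.79 [404.1, 180.1, 437.6, 202.6] (array([ 284.9, -211.3]), array([ 32.1, 163. ]), 36.8, array([15.3, 19.5, 21.6]), 198)
side long 0.75 [345.9, 200.0, 400.6, 213.4] (array([407.8, -45.2]), array([ 34. , 159.6]), -85.9, array([15.3, 19.3, 21.2]), 272)
```

View pics/s4.png

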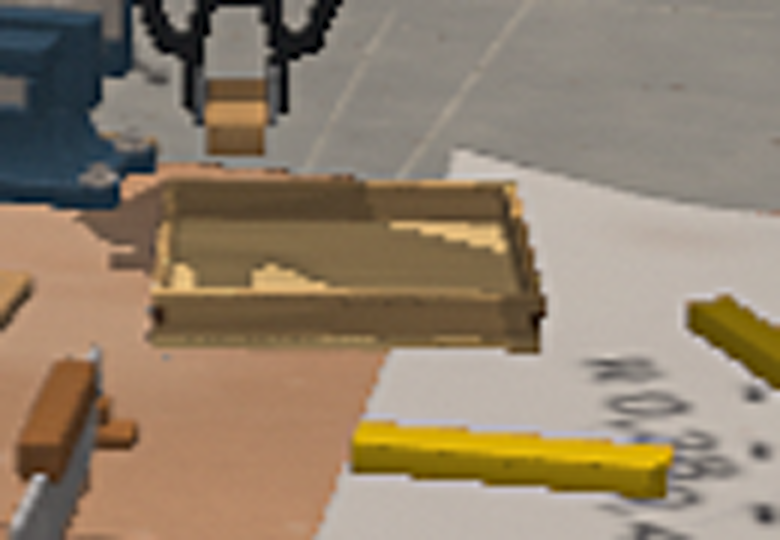

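The crop shows the piece held level at (235,120), above the open box and short of touching anything. Lower it, then open only partly so the fingers stay clear of the wall.

Request:
{"name": "play_rows", "arguments": {
  "targets": [
    {"grip": 255, "linear": [0, -0.2, -3], "delta_rot": [0, 0, -0.008]},
    {"grip": 255, "linear": [0, -0.2, -6], "delta_rot": [0, 0, -0.008]},
    {"grip": 255, "linear": [0, -0.2, -8], "delta_rot": [0, 0, -0.008]},
    {"grip": 255, "linear": [0, -0.2, -8.7], "delta_rot": [0, 0, -0.008]},
    {"grip": 255, "linear": [0, -0.2, -9.0], "delta_rot": [0, 0, -0.008]},
    {"grip": 255, "linear": [0, -0.2, -9.1], "delta_rot": [0, 0, -0.008]},
    {"grip": 255, "linear": [0, -0.2, -9.1], "delta_rot": [0, 0, -0.008]}
  ]
}}

```text
time: 14.35
ee_pos: [0.6077, -0.2659, -0.0137]
tcp_rot: [179.9, 0.0, 103.8]
wrist_force: [-0.5, -0.5, 0.6]
opening: 0.0338
grasp_force: 50.1
```

Request:
{"name": "play_rows", "arguments": {
  "targets": [
    {"grip": 120, "linear": [0, 0, 0], "delta_rot": [0, 0, 0]},
    {"grip": 120, "linear": [0, 0, 0], "delta_rot": [0, 0, 0]},
    {"grip": 120, "linear": [0, 0, 0], "delta_rot": [0, 0, 0]},
    {"grip": 120, "linear": [0, 0, 3], "delta_rot": [0, 0, 0]},
    {"grip": 120, "linear": [0, 0, 7], "delta_rot": [0, 0, 0]},
    {"grip": 0, "linear": [0, 0, 11], "delta_rot": [0, 0, 0]},
    {"grip": 0, "linear": [0, 0, 11], "delta_rot": [0, 0, 0]}
  ]
}}

```text
time: 15.05
ee_pos: [0.6094, -0.2668, 0.1021]
tcp_rot: [179.6, 0.3, 103.8]
wrist_force: [0.5, -1.0, 0.4]
opening: 0.0726
grasp_force: 0.0
```

```bash
python3 d.py 453.3 129 84 171.7; python3 m.py short_0
```

```text
cm [-15.61  39.58  -1.81] rot [-0.002  0.009  1.185] [-23.7  19.7  15.9  85.7   0.   52.6]
top short_0 0.74 (array([ 538.4, -249.5]), array([136. , 221.8]), -76.4, array([29.8, 34.1, 37.9]), 315)
top short_0 0.73 (array([452.6, 128.7]), array([34.8, 90. ]), 81.4, array([17.4, 20.4, 23.6]), 275)
top short_0 0.61 (array([ 607.4, -260. ]), array([35.3, 88.9]), 14.4, array([25.4, 28.3, 31.8]), 267)
side short_0 0.79 (array([453.9, 129.7]), array([40.2, 89.8]), 79.7, array([18.2, 21.3, 23.4]), 235)
[-23.7  19.9  15.3  85.5   0.   52.6] [ 0.6065 -0.2655  0.0939] [-1.799e+02 -1.000e-01  1.038e+02] [0.9 0.4 0.4] 0.08569170122698244
```

Short A lies flat in the box (top at 28 mm). Next is short B.

Request:
{"name": "play_rows", "arguments": {
  "targets": [
    {"grip": 0, "linear": [-15.3, 39.4, 0], "delta_rot": [0, 0, 1.18]},
    {"grip": 0, "linear": [-15.3, 39.4, 0], "delta_rot": [0, 0, 1.18]},
    {"grip": 0, "linear": [-15.3, 39.4, 0], "delta_rot": [0, 0, 1.18]},
    {"grip": 0, "linear": [-15.3, 39.4, 0], "delta_rot": [0, 0, 1.18]},
    {"grip": 0, "linear": [-15.3, 39.4, 0], "delta_rot": [0, 0, 1.18]},
    {"grip": 0, "linear": [-15.3, 39.4, 0], "delta_rot": [0, 0, 1.18]},
    {"grip": 0, "linear": [-15.3, 39.4, 0], "delta_rot": [0, 0, 1.18]},
    {"grip": 0, "linear": [-15.3, 39.4, 0], "delta_rot": [0, 0, 1.18]},
    {"grip": 0, "linear": [-15.3, 39.4, 0], "delta_rot": [0, 0, 1.18]},
    {"grip": 0, "linear": [-15.3, 39.4, 0], "delta_rot": [0, 0, 1.18]}
  ]
}}

```text
time: 16.25
ee_pos: [0.4522, 0.1305, 0.0938]
tcp_rot: [-180.0, -0.2, 171.6]
wrist_force: [0.4, -0.6, -0.5]
opening: 0.0854
grasp_force: 0.0
```

```bash
python3 d.py 453.3 129 -23 171.4; python3 m.py short_0
```

```text
cm [  0.11  -0.15 -11.68] rot [ 0.    -0.003 -0.004] [ 16.1  -6.5 -13.6  83.1   0.   24.5]
top short_0 0.55 (array([ 607.1, -259.4]), array([34.2, 87.3]), 14.5, array([25.7, 28.3, 31.7]), 249)
side short_0 0.9 (array([453.9, 130. ]), array([40. , 89.9]), 82.3, array([17.7, 21.4, 23.1]), 248)
[ 15.7  -6.4 -13.4  83.1  -0.   24.4] [0.4539 0.1276 0.0943] [-1.799e+02 -1.000e-01  1.713e+02] [ 0.8 -1.1  0.3] 0.08542929469444399
```

Request:
{"name": "play_rows", "arguments": {
  "targets": [
    {"grip": 0, "linear": [0, 0.1, -4], "delta_rot": [0, 0, 0]},
    {"grip": 0, "linear": [0, 0.1, -8], "delta_rot": [0, 0, 0]},
    {"grip": 0, "linear": [0, 0.1, -11], "delta_rot": [0, 0, 0]},
    {"grip": 0, "linear": [0, 0.1, -11.7], "delta_rot": [0, 0, 0]},
    {"grip": 0, "linear": [0, 0.1, -11.7], "delta_rot": [0, 0, 0]},
    {"grip": 0, "linear": [0, 0.1, -11.7], "delta_rot": [0, 0, 0]}
  ]
}}

```text
time: 17.05
ee_pos: [0.4551, 0.1291, -0.0204]
tcp_rot: [180.0, 0.0, 171.3]
wrist_force: [-0.2, 0.4, 1.0]
opening: 0.0854
grasp_force: 0.0
```

Request:
{"name": "play_rows", "arguments": {
  "force": 50,
  "targets": [
    {"grip": 255, "linear": [0, 0, 0], "delta_rot": [0, 0, 0]},
    {"grip": 255, "linear": [0, 0, 0], "delta_rot": [0, 0, 0]},
    {"grip": 255, "linear": [0, 0, 0], "delta_rot": [0, 0, 0]},
    {"grip": 255, "linear": [0, 0, 0], "delta_rot": [0, 0, 0]},
    {"grip": 255, "linear": [0, 0, 0], "delta_rot": [0, 0, 0]},
    {"grip": 255, "linear": [0, 0, 5], "delta_rot": [0, 0, 0]},
    {"grip": 255, "linear": [0, 0, 10], "delta_rot": [0, 0, 0]},
    {"grip": 255, "linear": [0, 0, 10], "delta_rot": [0, 0, 0]},
    {"grip": 255, "linear": [0, 0, 10], "delta_rot": [0, 0, 0]}
  ]
}}

```text
time: 17.95
ee_pos: [0.4547, 0.1296, 0.0792]
tcp_rot: [180.0, 0.1, 171.4]
wrist_force: [-0.4, 0.1, -0.6]
opening: 0.0339
grasp_force: 50.3
```

```bash
python3 d.py 487 -295.6 77 103.9
```

```text
cm [  3.23 -42.52  -0.22] rot [ 0.000e+00  1.000e-03 -1.178e+00] [ 15.9  -6.3 -15.   81.2   0.   24.5]
```

Request:
{"name": "play_rows", "arguments": {
  "targets": [
    {"grip": 255, "linear": [3.2, -42.5, 0], "delta_rot": [0, 0, -1.178]},
    {"grip": 255, "linear": [3.2, -42.5, 0], "delta_rot": [0, 0, -1.178]},
    {"grip": 255, "linear": [3.2, -42.5, 0], "delta_rot": [0, 0, -1.178]},
    {"grip": 255, "linear": [3.2, -42.5, 0], "delta_rot": [0, 0, -1.178]},
    {"grip": 255, "linear": [3.2, -42.5, 0], "delta_rot": [0, 0, -1.178]},
    {"grip": 255, "linear": [3.2, -42.5, 0], "delta_rot": [0, 0, -1.178]},
    {"grip": 255, "linear": [3.2, -42.5, 0], "delta_rot": [0, 0, -1.178]},
    {"grip": 255, "linear": [3.2, -42.5, 0], "delta_rot": [0, 0, -1.178]},
    {"grip": 255, "linear": [3.2, -42.5, 0], "delta_rot": [0, 0, -1.178]},
    {"grip": 255, "linear": [3.2, -42.5, 0], "delta_rot": [0, 0, -1.178]}
  ]
}}

```text
time: 18.95
ee_pos: [0.4848, -0.2984, 0.0755]
tcp_rot: [-179.8, -0.2, 103.7]
wrist_force: [-0.4, 0.9, 0.5]
opening: 0.0337
grasp_force: 50.3
```

```bash
python3 m.py short_0; python3 d.py 487 -295.6 -14 103.9
```

```text
top short_0 0.73 (array([ 607.6, -260.9]), array([34.6, 90.4]), 14.5, array([25.3, 28.2, 32.1]), 272)
top short_0 0.54 (array([ 480.9, -274.2]), array([33.9, 50.3]), 15.6, array([114.1, 116.9, 119.7]), 187)
side short_0 0.5 (array([ 609.3, -254.9]), array([32.4, 88.4]), 14.8, array([26.9, 29.6, 31.6]), 84)
[-31.3   7.   -1.9  81.3   0.   44.8] [ 0.4855 -0.2946  0.0771] [-1.799e+02 -1.000e-01  1.039e+02] [-0.4  0.3  0.1] 0.03357564764698184
cm [ 0.15 -0.1  -9.11] rot [-0.002 -0.002 -0.001] [-31.3   7.   -1.9  81.3   0.   44.8]
```

Request:
{"name": "play_rows", "arguments": {
  "targets": [
    {"grip": 255, "linear": [0.1, -0.1, -3], "delta_rot": [0, 0, 0]},
    {"grip": 255, "linear": [0.1, -0.1, -6], "delta_rot": [0, 0, 0]},
    {"grip": 255, "linear": [0.1, -0.1, -8], "delta_rot": [0, 0, 0]},
    {"grip": 255, "linear": [0.1, -0.1, -8.6], "delta_rot": [0, 0, 0]},
    {"grip": 255, "linear": [0.1, -0.1, -9.0], "delta_rot": [0, 0, 0]},
    {"grip": 255, "linear": [0.1, -0.1, -9.0], "delta_rot": [0, 0, 0]},
    {"grip": 255, "linear": [0.1, -0.1, -9.0], "delta_rot": [0, 0, 0]}
  ]
}}

```text
time: 19.85
ee_pos: [0.4877, -0.2969, -0.0107]
tcp_rot: [179.9, 0.0, 103.9]
wrist_force: [-1.3, 0.6, 0.3]
opening: 0.0336
grasp_force: 56.1
```

Request:
{"name": "play_rows", "arguments": {
  "targets": [
    {"grip": 120, "linear": [0, 0, 0], "delta_rot": [0, 0, 0]},
    {"grip": 120, "linear": [0, 0, 0], "delta_rot": [0, 0, 0]},
    {"grip": 120, "linear": [0, 0, 0], "delta_rot": [0, 0, 0]},
    {"grip": 120, "linear": [0, 0, 3], "delta_rot": [0, 0, 0]},
    {"grip": 120, "linear": [0, 0, 7], "delta_rot": [0, 0, 0]},
    {"grip": 0, "linear": [0, 0, 11], "delta_rot": [0, 0, 0]},
    {"grip": 0, "linear": [0, 0, 11], "delta_rot": [0, 0, 0]},
    {"grip": 0, "linear": [0, 0, 13], "delta_rot": [0, 0, 0]},
    {"grip": 0, "linear": [0, 0, 13], "delta_rot": [0, 0, 0]}
  ]
}}

```text
time: 20.75
ee_pos: [0.4878, -0.2973, 0.1201]
tcp_rot: [179.9, 0.1, 103.9]
wrist_force: [1.3, 0.5, -0.3]
opening: 0.0853
grasp_force: 0.0
```

```bash
python3 m.py short_0 long gauge;  python3 d.py 700.5 59.5 110 85.2
```

```text
top short_0 0.89 (array([ 487.9, -292. ]), array([34.6, 89. ]), 13.5, array([25.7, 28.4, 31.9]), 272)
top short_0 0.7 (array([ 607.5, -260.2]), array([34.7, 89.2]), 13.9, array([25.1, 27.7, 31.3]), 270)
top long 0.63 (array([ 281.1, -212.1]), array([ 28.2, 156.1]), 37.0, array([15.6, 18.2, 22.1]), 395)
top gauge 0.78 (array([608.7,  68.9]), array([22.3, 99.4]), 7.4, array([64.4, 67.7, 71.8]), 210)
side short_0 0.49 (array([ 489.8, -288.1]), array([33.6, 88. ]), 14.4, array([27.5, 30.1, 31.8]), 91)
side long 0.95 (array([407.4, -45.4]), array([ 37.8, 159.3]), -88.1, array([15.6, 19.3, 21.3]), 273)
side long 0.56 (array([702.3,  60.9]), array([ 30.3, 164.8]), -5.1, array([16.6, 19.5, 21.4]), 246)
side long 0.52 (array([ 284.5, -211.7]), array([ 32.2, 163.1]), 36.7, array([15.5, 19.5, 21.4]), 199)
side long 0.33 (array([ 549.1, -279.6]), array([208.1, 221.9]), -75.7, array([30. , 34.5, 37.3]), 381)
side gauge 0.66 (array([610.1,  73.1]), array([21.9, 95.8]), 8.2, array([65.1, 69.3, 71.5]), 119)
[-31.4   6.9   2.5  85.6   0.   44.7] [ 0.4867 -0.2965  0.1172] [-1.799e+02 -1.000e-01  1.039e+02] [-0.4 -0.  -0.7] 0.08529814679442885
cm [21.38 35.6  -0.72] rot [-0.002 -0.001 -0.326] [-31.4   6.9   2.5  85.6   0.   44.7]
```

Request:
{"name": "play_rows", "arguments": {
  "targets": [
    {"grip": 0, "linear": [21.3, 35.6, 0], "delta_rot": [0, 0, -0.326]},
    {"grip": 0, "linear": [21.3, 35.6, 0], "delta_rot": [0, 0, -0.326]},
    {"grip": 0, "linear": [21.3, 35.6, 0], "delta_rot": [0, 0, -0.326]},
    {"grip": 0, "linear": [21.3, 35.6, 0], "delta_rot": [0, 0, -0.326]},
    {"grip": 0, "linear": [21.3, 35.6, 0], "delta_rot": [0, 0, -0.326]},
    {"grip": 0, "linear": [21.3, 35.6, 0], "delta_rot": [0, 0, -0.326]},
    {"grip": 0, "linear": [21.3, 35.6, 0], "delta_rot": [0, 0, -0.326]},
    {"grip": 0, "linear": [21.3, 35.6, 0], "delta_rot": [0, 0, -0.326]},
    {"grip": 0, "linear": [21.3, 35.6, 0], "delta_rot": [0, 0, -0.326]},
    {"grip": 0, "linear": [21.3, 35.6, 0], "delta_rot": [0, 0, -0.326]}
  ]
}}

```text
time: 22.15
ee_pos: [0.7007, 0.0625, 0.1164]
tcp_rot: [-179.9, -0.1, 85.4]
wrist_force: [0.0, -1.1, -0.2]
opening: 0.0854
grasp_force: 0.0
```

```bash
python3 m.py long; python3 d.py 700.5 59.5 -23 85.1
```

```text
top long 0.77 (array([ 282. , -211.9]), array([ 30.1, 158.6]), 36.0, array([15.7, 18.6, 22.2]), 431)
side long 0.62 (array([ 284.2, -210.9]), array([ 31.9, 162.7]), 37.6, array([16.2, 19.4, 21.6]), 196)
[ 4.7 25.9 25.8 89.9  0.  99.6] [0.6996 0.0583 0.118 ] [-180.    -0.    85.2] [ 0.5 -0.4 -0.6] 0.08526827704977069
cm [  0.09   0.12 -14.1 ] rot [-0.001 -0.001 -0.001] [ 4.7 25.9 25.8 89.9  0.  99.6]
```

Request:
{"name": "play_rows", "arguments": {
  "targets": [
    {"grip": 0, "linear": [0.1, 0.1, -4], "delta_rot": [0, 0, 0]},
    {"grip": 0, "linear": [0.1, 0.1, -8], "delta_rot": [0, 0, 0]},
    {"grip": 0, "linear": [0.1, 0.1, -12], "delta_rot": [0, 0, 0]},
    {"grip": 0, "linear": [0.1, 0.1, -14.1], "delta_rot": [0, 0, 0]},
    {"grip": 0, "linear": [0.1, 0.1, -14.1], "delta_rot": [0, 0, 0]},
    {"grip": 0, "linear": [0.1, 0.1, -14.1], "delta_rot": [0, 0, 0]}
  ]
}}

```text
time: 22.95
ee_pos: [0.701, 0.0593, -0.0218]
tcp_rot: [180.0, -0.1, 85.1]
wrist_force: [0.6, -0.2, 0.2]
opening: 0.0853
grasp_force: 0.0
```

Request:
{"name": "play_rows", "arguments": {
  "force": 60,
  "targets": [
    {"grip": 255, "linear": [0, 0, 0], "delta_rot": [0, 0, 0]},
    {"grip": 255, "linear": [0, 0, 0], "delta_rot": [0, 0, 0]},
    {"grip": 255, "linear": [0, 0, 0], "delta_rot": [0, 0, 0]},
    {"grip": 255, "linear": [0, 0, 0], "delta_rot": [0, 0, 0]},
    {"grip": 255, "linear": [0, 0, 0], "delta_rot": [0, 0, 0]},
    {"grip": 255, "linear": [0, 0, 5], "delta_rot": [0, 0, 0]},
    {"grip": 255, "linear": [0, 0, 10], "delta_rot": [0, 0, 0]},
    {"grip": 255, "linear": [0, 0, 13], "delta_rot": [0, 0, 0]},
    {"grip": 255, "linear": [0, 0, 13], "delta_rot": [0, 0, 0]}
  ]
}}

```text
time: 23.85
ee_pos: [0.7032, 0.0606, 0.1132]
tcp_rot: [179.5, -0.1, 85.2]
wrist_force: [-0.4, -0.1, -0.4]
opening: 0.0265
grasp_force: 59.9
```

```bash
python3 d.py 547.3 -279.3 107 103.9; python3 m.py long
```

```text
cm [-15.59 -33.99  -0.62] rot [-0.003  0.008  0.326] [ 4.9 25.8 25.2 88.9  0.1 99.7]
top long 0.68 (array([ 281.6, -212.5]), array([ 28.6, 159. ]), 36.8, array([15.6, 18.4, 21.9]), 417)
side long 0.84 (array([ 284.3, -212.4]), array([ 32.3, 162. ]), 38.0, array([15.9, 19.2, 21.5]), 193)
side long 0.79 (array([692.4,  62. ]), array([ 56.8, 159.1]), -2.8, array([144.8, 148.8, 150.4]), 175)
side long 0.58 (array([407.5, -45.8]), array([ 34.5, 153.9]), -85.4, array([15.5, 19.2, 21.5]), 246)
[ 4.9 26.1 24.6 88.7  0.1 99.7] [0.7003 0.0603 0.1052] [-179.8   -0.    85.2] [ 0.1  0.5 -0.9] 0.02619463508937423
```

Request:
{"name": "play_rows", "arguments": {
  "targets": [
    {"grip": 255, "linear": [-15.3, -34.0, 0], "delta_rot": [0, 0, 0.326]},
    {"grip": 255, "linear": [-15.3, -34.0, 0], "delta_rot": [0, 0, 0.326]},
    {"grip": 255, "linear": [-15.3, -34.0, 0], "delta_rot": [0, 0, 0.326]},
    {"grip": 255, "linear": [-15.3, -34.0, 0], "delta_rot": [0, 0, 0.326]},
    {"grip": 255, "linear": [-15.3, -34.0, 0], "delta_rot": [0, 0, 0.326]},
    {"grip": 255, "linear": [-15.3, -34.0, 0], "delta_rot": [0, 0, 0.326]},
    {"grip": 255, "linear": [-15.3, -34.0, 0], "delta_rot": [0, 0, 0.326]},
    {"grip": 255, "linear": [-15.3, -34.0, 0], "delta_rot": [0, 0, 0.326]},
    {"grip": 255, "linear": [-15.3, -34.0, 0], "delta_rot": [0, 0, 0.326]},
    {"grip": 255, "linear": [-15.3, -34.0, 0], "delta_rot": [0, 0, 0.326]}
  ]
}}

```text
time: 25.05
ee_pos: [0.5473, -0.2795, 0.1056]
tcp_rot: [-179.9, -0.2, 103.8]
wrist_force: [-0.5, 0.6, -0.5]
opening: 0.0263
grasp_force: 59.9
```

```bash
python3 d.py 547.3 -279.3 -14 103.9; python3 m.py long short_0
```

```text
cm [  0.     0.02 -11.96] rot [-0.002 -0.002  0.001] [-27.1  13.2   8.3  85.3   0.   49.1]
top long 0.71 (array([404.8, -45.9]), array([ 27.9, 157.5]), -85.7, array([15.6, 18.3, 22.2]), 386)
top long 0.61 (array([ 274.6, -203.1]), array([ 29.3, 136.3]), 36.2, array([15.4, 18.3, 21.9]), 304)
top long 0.53 (array([ 539.4, -242.1]), array([27.7, 79.1]), 13.5, array([143., 146., 149.]), 252)
top short_0 0.57 (array([ 488.6, -291.3]), array([33.9, 88.2]), 13.0, array([25.7, 28.2, 32. ]), 265)
top short_0 0.55 (array([741.8, 222.1]), array([62.2, 64.8]), -88.6, array([57. , 60. , 63.4]), 285)
side long 0.97 (array([407.9, -44.5]), array([ 36.7, 159.5]), -84.0, array([15.9, 19.3, 21.3]), 273)
side long 0.8 (array([ 284.2, -209.8]), array([ 30.6, 162.6]), 37.0, array([16.7, 19.5, 21.8]), 195)
side short_0 0.49 (array([ 609.6, -256.7]), array([32.7, 86.3]), 15.6, array([27.2, 29.8, 32.3]), 91)
[-27.   13.2   8.4  85.3   0.   49.1] [ 0.5484 -0.2787  0.1068] [-1.80e+02 -1.00e-01  1.04e+02] [ 0.5  0.  -0.4] 0.02644094387181741
```

Request:
{"name": "play_rows", "arguments": {
  "targets": [
    {"grip": 255, "linear": [0, 0, -4], "delta_rot": [0, 0, 0]},
    {"grip": 255, "linear": [0, 0, -7], "delta_rot": [0, 0, 0]},
    {"grip": 255, "linear": [0, 0, -9.5], "delta_rot": [0, 0, 0]},
    {"grip": 255, "linear": [0, 0, -11], "delta_rot": [0, 0, 0]},
    {"grip": 255, "linear": [0, 0, -11.7], "delta_rot": [0, 0, 0]},
    {"grip": 255, "linear": [0, 0, -11.9], "delta_rot": [0, 0, 0]},
    {"grip": 255, "linear": [0, 0, -11.9], "delta_rot": [0, 0, 0]}
  ]
}}

```text
time: 26.05
ee_pos: [0.5486, -0.2798, -0.011]
tcp_rot: [180.0, -0.0, 103.9]
wrist_force: [-0.0, 0.5, 0.1]
opening: 0.0261
grasp_force: 59.9
```

Request:
{"name": "play_rows", "arguments": {
  "targets": [
    {"grip": 130, "linear": [0, 0, 0], "delta_rot": [0, 0, 0]},
    {"grip": 130, "linear": [0, 0, 0], "delta_rot": [0, 0, 0]},
    {"grip": 130, "linear": [0, 0, 0], "delta_rot": [0, 0, 0]},
    {"grip": 130, "linear": [0, 0, 3], "delta_rot": [0, 0, 0]},
    {"grip": 130, "linear": [0, 0, 7], "delta_rot": [0, 0, 0]},
    {"grip": 0, "linear": [0, 0, 12], "delta_rot": [0, 0, 0]},
    {"grip": 0, "linear": [0, 0, 16], "delta_rot": [0, 0, 0]},
    {"grip": 0, "linear": [0, 0, 16], "delta_rot": [0, 0, 0]}
  ]
}}

```text
time: 26.85
ee_pos: [0.5501, -0.2808, 0.1553]
tcp_rot: [179.6, 0.3, 103.9]
wrist_force: [1.2, 0.1, -0.4]
opening: 0.0825
grasp_force: 0.0
```

```bash
python3 m.py short_0 long gauge box|grep -v " -4[56]\.";  python3 d.py 609 71 140 97.6
python3 - <<'E'
from h import *
p=bot.camera("top"); save(p,"t5.png",(270,130,490,270),3.6)
E
```

```text
top short_0 0.77 (array([ 487.3, -292.1]), array([34. , 88.8]), 14.6, array([25.7, 28.3, 32.1]), 265)
top short_0 0.77 (array([ 607.6, -261. ]), array([34.9, 92.3]), 14.1, array([25.1, 27.9, 31.4]), 282)
top long 0.93 (array([ 280.3, -210.7]), array([ 28.2, 154.5]), 36.6, array([15.5, 18.3, 22. ]), 360)
top long 0.78 (array([ 548.5, -273.7]), array([ 26.9, 144.6]), 14.7, array([23.6, 26.3, 30.1]), 325)
top gauge 0.83 (array([608.6,  69. ]), array([21.9, 98.4]), 7.9, array([64.7, 67.9, 71.8]), 197)
top box 0.93 (array([ 541.1, -260.9]), array([159.5, 221.6]), -76.4, array([29.8, 33.8, 37.9]), 386)
side short_0 0.6 (array([ 490.2, -289.1]), array([34.5, 92.2]), 14.9, array([26.6, 29.9, 31.8]), 95)
side short_0 0.43 (array([ 609.5, -256.1]), array([32.5, 90.8]), 15.6, array([26.5, 29.7, 31.8]), 90)
side long 0.97 (array([409. , -43.1]), array([ 36.8, 156.1]), -87.1, array([15.3, 19.3, 21.3]), 266)
side long 0.7 (array([ 285.4, -212.1]), array([ 32.7, 165.2]), 36.9, array([16. , 19.4, 21.2]), 201)
side long 0.51 (array([ 552.4, -286.2]), array([ 21.5, 130.3]), 13.3, array([25.9, 27.9, 29.9]), 75)
side gauge 0.7 (array([609.5,  72.6]), array([19.8, 96.1]), 8.5, array([65. , 69.1, 71.1]), 115)
side gauge 0.51 (array([ 485.1, -269.9]), array([ 34.5, 131.9]), 14.9, array([26.7, 29.9, 31.8]), 96)
side box 0.67 (array([ 548.8, -278.9]), array([208.5, 221.2]), -75.9, array([29.8, 33.9, 37.5]), 357)
[-27.1  13.3  13.1  89.9   0.   49. ] [ 0.5477 -0.2795  0.1473] [-1.799e+02 -1.000e-01  1.039e+02] [ 0.3 -0.4  1.3] 0.08544948797273426
cm [ 6.13 35.05 -0.73] rot [-0.002 -0.002 -0.11 ] [-27.1  13.3  13.1  89.9   0.   49. ]
```

View pics/t5.png

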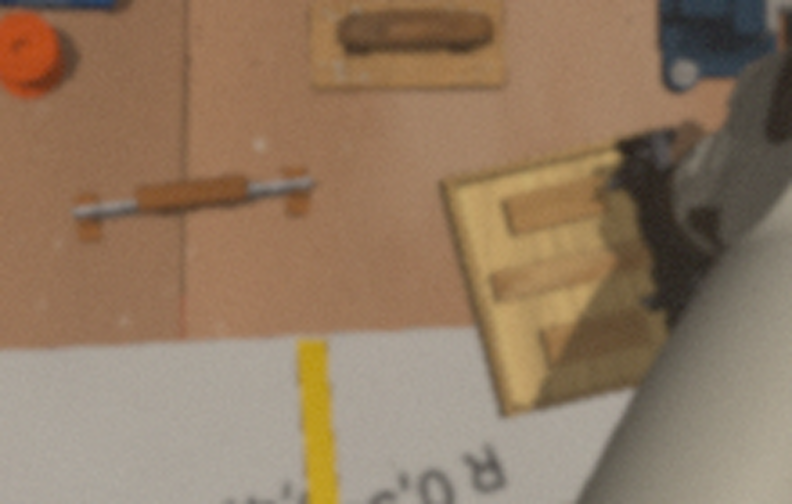

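The top crop shows the three pieces side by side in the box at (560,205), (555,275) and (605,335). All tops are at or below 28 mm and the robot has let go. The gauge is untouched at (192,195). On to the gauge.

Request:
{"name": "play_rows", "arguments": {
  "force": 80,
  "targets": [
    {"grip": 0, "linear": [6.13, 35.05, 0], "delta_rot": [0, 0, -0.106]},
    {"grip": 0, "linear": [6.13, 35.05, 0], "delta_rot": [0, 0, -0.106]},
    {"grip": 0, "linear": [6.13, 35.05, 0], "delta_rot": [0, 0, -0.106]},
    {"grip": 0, "linear": [6.13, 35.05, 0], "delta_rot": [0, 0, -0.106]},
    {"grip": 0, "linear": [6.13, 35.05, 0], "delta_rot": [0, 0, -0.106]},
    {"grip": 0, "linear": [6.13, 35.05, 0], "delta_rot": [0, 0, -0.106]},
    {"grip": 0, "linear": [6.13, 35.05, 0], "delta_rot": [0, 0, -0.106]},
    {"grip": 0, "linear": [6.13, 35.05, 0], "delta_rot": [0, 0, -0.106]},
    {"grip": 0, "linear": [6.13, 35.05, 0], "delta_rot": [0, 0, -0.106]},
    {"grip": 0, "linear": [6.13, 35.05, 0], "delta_rot": [0, 0, -0.106]}
  ]
}}

```text
time: 28.4
ee_pos: [0.6091, 0.07, 0.1479]
tcp_rot: [-180.0, -0.0, 97.8]
wrist_force: [-0.2, -0.6, -0.3]
opening: 0.0853
grasp_force: 0.0
```

```bash
python3 d.py 609 71 10 97.9; python3 m.py gauge
```

```text
cm [-1.000e-02  1.000e-01 -1.379e+01] rot [-0.001 -0.001  0.002] [ 6.5 13.  12.8 89.8  0.  88.7]
top gauge 0.49 (array([595.8, 163.6]), array([ 4.9, 13. ]), -4.6, array([44.5, 48.1, 52.6]), 10)
side gauge 0.66 (array([609.5,  71.8]), array([20.5, 99.1]), 7.8, array([64.3, 69.2, 70.9]), 113)
[ 6.5 13.  12.8 89.8  0.1 88.8] [0.6093 0.0694 0.1482] [-1.80e+02 -1.00e-01  9.77e+01] [-0.1 -0.5  0.7] 0.08565139397838181
```

Request:
{"name": "play_rows", "arguments": {
  "targets": [
    {"grip": 0, "linear": [0, 0.1, -5], "delta_rot": [0, 0, 0.002]},
    {"grip": 0, "linear": [0, 0.1, -9], "delta_rot": [0, 0, 0.002]},
    {"grip": 0, "linear": [0, 0.1, -12], "delta_rot": [0, 0, 0.002]},
    {"grip": 0, "linear": [0, 0.1, -13.8], "delta_rot": [0, 0, 0.002]},
    {"grip": 0, "linear": [0, 0.1, -13.8], "delta_rot": [0, 0, 0.002]},
    {"grip": 0, "linear": [0, 0.1, -13.8], "delta_rot": [0, 0, 0.002]}
  ]
}}

```text
time: 29.2
ee_pos: [0.6094, 0.0712, 0.0108]
tcp_rot: [-180.0, -0.1, 97.9]
wrist_force: [0.2, -0.0, 1.0]
opening: 0.0855
grasp_force: 0.0
```

Request:
{"name": "play_rows", "arguments": {
  "force": 80,
  "targets": [
    {"grip": 255, "linear": [0, 0, 0], "delta_rot": [0, 0, 0]},
    {"grip": 255, "linear": [0, 0, 0], "delta_rot": [0, 0, 0]},
    {"grip": 255, "linear": [0, 0, 0], "delta_rot": [0, 0, 0]},
    {"grip": 255, "linear": [0, 0, 0], "delta_rot": [0, 0, 0]},
    {"grip": 255, "linear": [0, 0, 0], "delta_rot": [0, 0, 0]},
    {"grip": 255, "linear": [0, 0, 0], "delta_rot": [0, 0, 0]},
    {"grip": 255, "linear": [0, 0, 0], "delta_rot": [0, 0, 0]}
  ]
}}

```text
time: 29.9
ee_pos: [0.6094, 0.0719, 0.0104]
tcp_rot: [180.0, -0.1, 97.9]
wrist_force: [-1.1, 0.1, 3.8]
opening: 0.0211
grasp_force: 79.6
```

```bash
python3 m.py gauge
```

```text
top gauge 0.71 (array([ 546.4, -281.7]), array([202.3, 221.4]), -76.5, array([29.8, 33.4, 37.5]), 643)
top gauge 0.68 (array([610.5,  68.9]), array([  5.3, 210.2]), 8.0, array([45.2, 49.8, 53.6]), 29)
side gauge 0.79 (array([611.6,  73.5]), array([20.2, 97.6]), 8.4, array([64.9, 69.3, 71.2]), 87)
[ 6.7 14.3 -1.  74.8  0.1 88.8] [0.6094 0.0719 0.0104] [ 1.80e+02 -1.00e-01  9.79e+01] [-1.7  0.4  5.4] 0.020974992711659157
```

Request:
{"name": "play_rows", "arguments": {
  "targets": [
    {"grip": 255, "linear": [0, 0, 3], "delta_rot": [0, 0, 0]},
    {"grip": 255, "linear": [0, 0, 7], "delta_rot": [0, 0, 0]},
    {"grip": 255, "linear": [-4, -9, 10], "delta_rot": [0, 0, 0.02]},
    {"grip": 255, "linear": [-6, -13, 10], "delta_rot": [0, 0, 0.04]},
    {"grip": 255, "linear": [-8, -17, 10], "delta_rot": [0, 0, 0.06]},
    {"grip": 255, "linear": [-10, -21, 10], "delta_rot": [0, 0, 0.08]},
    {"grip": 255, "linear": [-12, -25, 10], "delta_rot": [0, 0, 0.105]},
    {"grip": 255, "linear": [-14, -29, 10], "delta_rot": [0, 0, 0.105]},
    {"grip": 255, "linear": [-15.7, -33, 10], "delta_rot": [0, 0, 0.105]},
    {"grip": 255, "linear": [-15.7, -37.5, 10], "delta_rot": [0, 0, 0.105]}
  ]
}}

```text
time: 31.1
ee_pos: [0.4518, -0.2922, 0.11]
tcp_rot: [-180.0, -0.1, 103.9]
wrist_force: [1.3, 0.2, -2.2]
opening: 0.021
grasp_force: 79.4
```

Request:
{"name": "play_rows", "arguments": {
  "targets": [
    {"grip": 255, "linear": [0, 0, 0], "delta_rot": [0, 0, 0]},
    {"grip": 255, "linear": [0, 0, -2], "delta_rot": [0, 0, 0]},
    {"grip": 255, "linear": [0, 0, -4], "delta_rot": [0, 0, 0]},
    {"grip": 255, "linear": [0, 0, -4], "delta_rot": [0, 0, 0]},
    {"grip": 255, "linear": [0, 0, -4], "delta_rot": [0, 0, 0]}
  ]
}}

```text
time: 31.6
ee_pos: [0.4536, -0.2904, 0.0699]
tcp_rot: [-179.9, -0.1, 104.0]
wrist_force: [0.4, -0.2, -1.4]
opening: 0.0209
grasp_force: 79.3
```

```bash
python3 d.py 452 -303.4 44 103.9; python3 m.py gauge box
python3 - <<'E'
from h import *
p=bot.camera("side"); save(p,"s6.png",(290,130,420,220),6)
E
```

```text
cm [-0.16 -1.3  -2.59] rot [-0.002 -0.002 -0.001] [-32.6   3.1  -6.9  80.1   0.   43.4]
top gauge 0.78 (array([ 448.9, -264.5]), array([21.8, 41. ]), 12.8, array([124.3, 127.4, 130.1]), 101)
top box 0.78 (array([ 546. , -280.4]), array([203.1, 223.6]), -76.9, array([29.9, 34. , 69.5]), 495)
side box 0.88 (array([ 549.1, -276.6]), array([207.4, 221.5]), -74.9, array([30. , 34.2, 37.3]), 342)
side box 0.63 (array([ 762.2, -121.6]), array([ 30.6, 117.5]), 2.7, array([63.4, 68.6, 72. ]), 120)
[-32.7   3.   -6.9  80.1   0.   43.4] [ 0.4542 -0.291   0.0708] [180.  -0. 104.] [ 0.2  0.  -2. ] 0.020846221059146474
```

View pics/s6.png

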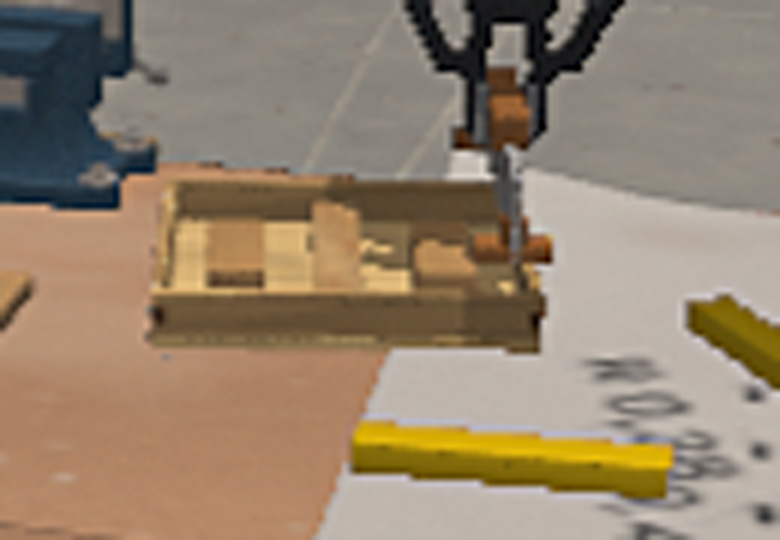

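The crop shows the blade upright at (515,180), with its near foot at (510,245) just above the near end of the near side wall. Shift about 13 mm sideways, then set it down gently.

Request:
{"name": "play_rows", "arguments": {
  "targets": [
    {"grip": 255, "linear": [-0.2, -1.25, 0], "delta_rot": [0, 0, 0]},
    {"grip": 255, "linear": [-0.2, -1.25, 0], "delta_rot": [0, 0, 0]},
    {"grip": 255, "linear": [-0.2, -1.25, -1.5], "delta_rot": [0, 0, 0]},
    {"grip": 255, "linear": [-0.2, -1.25, -2.3], "delta_rot": [0, 0, 0]},
    {"grip": 255, "linear": [-0.2, -1.25, -2.3], "delta_rot": [0, 0, 0]},
    {"grip": 255, "linear": [-0.2, -1.25, -2.3], "delta_rot": [0, 0, 0]}
  ]
}}

```text
time: 32.55
ee_pos: [0.4514, -0.303, 0.0463]
tcp_rot: [-179.9, -0.1, 104.0]
wrist_force: [0.1, -0.1, -2.0]
opening: 0.0213
grasp_force: 79.3
```

Request:
{"name": "play_rows", "arguments": {
  "targets": [
    {"grip": 255, "linear": [0, 0, -0.3], "delta_rot": [0, 0, 0]},
    {"grip": 255, "linear": [0, 0, -0.3], "delta_rot": [0, 0, 0]},
    {"grip": 255, "linear": [0, 0, -0.3], "delta_rot": [0, 0, 0]}
  ]
}}

```text
time: 32.85
ee_pos: [0.452, -0.3034, 0.0444]
tcp_rot: [180.0, -0.0, 104.0]
wrist_force: [-1.1, 0.7, 2.1]
opening: 0.0205
grasp_force: 79.7
```

Request:
{"name": "play_rows", "arguments": {
  "targets": [
    {"grip": 255, "linear": [0, 0, -0.1], "delta_rot": [0, 0, 0]},
    {"grip": 255, "linear": [0, 0, -0.1], "delta_rot": [0, 0, 0]}
  ]
}}

```text
time: 33.05
ee_pos: [0.452, -0.3034, 0.0443]
tcp_rot: [180.0, -0.0, 104.0]
wrist_force: [-3.7, 3.9, 10.5]
opening: 0.0209
grasp_force: 81.1
```

Run:
```python
from h import *
p=bot.camera("top"); a=cv2.resize(p["color"][150:260,380:480,::-1],(500,550),interpolation=cv2.INTER_CUBIC)
q=bot.camera("side"); b=cv2.resize(q["color"][150:200,360:400,::-1],(300,375),interpolation=cv2.INTER_CUBIC)
im=np.zeros((550,800,3),np.uint8); im[:,:500]=a; im[:375,500:]=b; cv2.imwrite("pics/t7.png",im)
o=bot.get_obs(); print(o["ee_pos"],o["tcp_rot"],o["wrist_force"],o["torque"])
```

```text
[ 0.45196865 -0.30344595  0.04427532] [ 1.79973013e+02 -1.26023333e-02  1.03962558e+02] [-3.11307325  2.76058114  9.36257844] [ 0.54240329  0.68462044 -0.01264487]
```

View pics/t7.png

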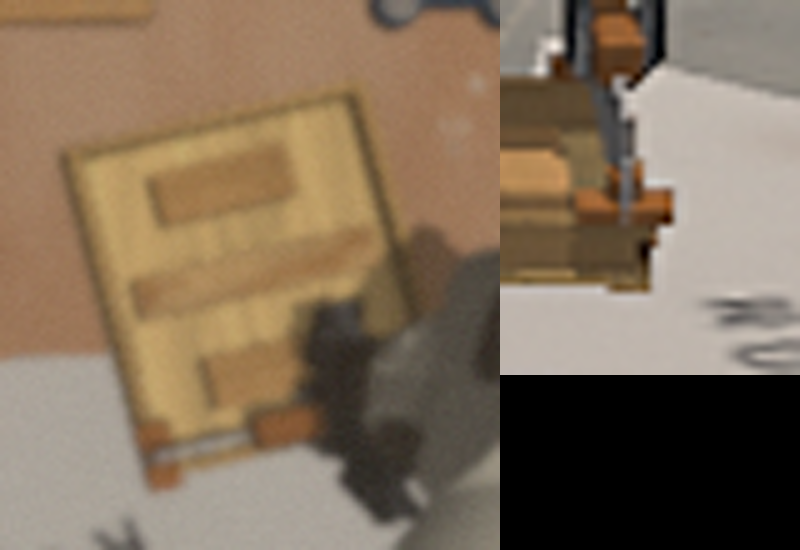

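The pictures show the blade across the near end, its foot on the side wall at (158,455) and parallel to the end wall, pressing with about 10 N. Now the single draw to the far end.

Request:
{"name": "play_rows", "arguments": {
  "targets": [
    {"grip": 255, "linear": [0.49, 0.12, 0], "delta_rot": [0, 0, 0]},
    {"grip": 255, "linear": [1.46, 0.36, 0], "delta_rot": [0, 0, 0]},
    {"grip": 255, "linear": [2.43, 0.6, 0], "delta_rot": [0, 0, 0]},
    {"grip": 255, "linear": [3.4, 0.84, 0], "delta_rot": [0, 0, 0]},
    {"grip": 255, "linear": [4.37, 1.08, 0], "delta_rot": [0, 0, 0]},
    {"grip": 255, "linear": [5.34, 1.32, 0], "delta_rot": [0, 0, 0]},
    {"grip": 255, "linear": [6.31, 1.56, 0], "delta_rot": [0, 0, 0]},
    {"grip": 255, "linear": [7.28, 1.8, 0], "delta_rot": [0, 0, 0]},
    {"grip": 255, "linear": [8.25, 2.04, 0], "delta_rot": [0, 0, 0]},
    {"grip": 255, "linear": [9.2, 2.27, 0], "delta_rot": [0, 0, 0]}
  ]
}}

```text
time: 34.15
ee_pos: [0.544, -0.2814, 0.0444]
tcp_rot: [-180.0, 0.0, 103.9]
wrist_force: [-5.8, -1.9, 8.2]
opening: 0.0208
grasp_force: 81.1
```

```bash
python3 m.py gauge box;python3 d.py 643 -256.5 43.5 104
```

```text
top gauge 0.69 (array([ 538.2, -254.3]), array([20.8, 41.9]), 12.5, array([ 98.7, 101.9, 105.8]), 93)
top box 0.65 (array([ 545.8, -278.1]), array([203.5, 224. ]), -77.2, array([29.8, 33.7, 41.8]), 424)
side gauge 0.62 (array([ 547.9, -275.1]), array([20.7, 96.3]), 12.6, array([ 99.6, 103.5, 105.3]), 53)
side box 0.96 (array([ 548.2, -277.2]), array([209.8, 221.6]), -76.0, array([29.9, 34.4, 38. ]), 362)
[-27.3  13.3   1.7  78.2   0.1  48.7] [ 0.5451 -0.2811  0.0443] [179.9   0.  104. ] [2.3 0.1 5.4] 0.02094895372121718
cm [ 9.79  2.46 -0.08] rot [0.    0.003 0.001] [-27.3  13.3   1.7  78.2   0.1  48.7]
```

Request:
{"name": "play_rows", "arguments": {
  "targets": [
    {"grip": 255, "linear": [0.97, 0.24, 0], "delta_rot": [0, 0, 0]},
    {"grip": 255, "linear": [1.94, 0.48, -0.02], "delta_rot": [0, 0, 0]},
    {"grip": 255, "linear": [2.91, 0.72, -0.03], "delta_rot": [0, 0, 0]},
    {"grip": 255, "linear": [3.88, 0.96, -0.04], "delta_rot": [0, 0, 0]},
    {"grip": 255, "linear": [4.85, 1.2, -0.05], "delta_rot": [0, 0, 0]},
    {"grip": 255, "linear": [5.82, 1.44, -0.05], "delta_rot": [0, 0, 0]},
    {"grip": 255, "linear": [6.79, 1.68, -0.05], "delta_rot": [0, 0, 0]},
    {"grip": 255, "linear": [7.76, 1.92, -0.05], "delta_rot": [0, 0, 0]},
    {"grip": 255, "linear": [8.73, 2.16, -0.05], "delta_rot": [0, 0, 0]},
    {"grip": 255, "linear": [9.75, 2.41, -0.05], "delta_rot": [0, 0, 0]}
  ]
}}

```text
time: 35.45
ee_pos: [0.6414, -0.2574, 0.0443]
tcp_rot: [-180.0, 0.1, 103.9]
wrist_force: [-6.7, -1.8, 10.5]
opening: 0.0212
grasp_force: 81.3
```

Request:
{"name": "play_rows", "arguments": {
  "targets": [
    {"grip": 255, "linear": [0, 0, 0], "delta_rot": [0, 0, 0]},
    {"grip": 255, "linear": [0, 0, 0], "delta_rot": [0, 0, 0]},
    {"grip": 255, "linear": [0, 0, 0], "delta_rot": [0, 0, 0]}
  ]
}}

```text
time: 35.75
ee_pos: [0.6427, -0.257, 0.0442]
tcp_rot: [179.8, 0.1, 104.0]
wrist_force: [1.5, -0.8, 6.6]
opening: 0.0213
grasp_force: 80.7
```

```bash
python3 m.py gauge box short_0 long
python3 - <<'E'
from h import *
p=bot.camera("top"); a=cv2.resize(p["color"][150:260,380:480,::-1],(500,550),interpolation=cv2.INTER_CUBIC)
q=bot.camera("side"); b=cv2.resize(q["color"][140:200,300:350,::-1],(300,360),interpolation=cv2.INTER_CUBIC)
im=np.zeros((550,800,3),np.uint8); im[:,:500]=a; im[:360,500:]=b; cv2.imwrite("pics/t8.png",im)
E
```

```text
top gauge 0.82 (array([ 637.6, -231.5]), array([21.2, 41.5]), 14.9, array([ 98.5, 101.9, 105.8]), 90)
top box 0.92 (array([ 534. , -191.4]), array([ 70.7, 202.1]), 80.7, array([29.4, 33.6, 38.1]), 151)
top short_0 0.74 (array([ 604.9, -250.2]), array([34.6, 68.2]), 15.0, array([25.4, 28.2, 32.1]), 206)
top long 0.66 (array([ 538.1, -230.7]), array([27.1, 56.8]), 13.9, array([23.8, 26. , 29.9]), 124)
top long 0.61 (array([404.5, -45.9]), array([ 28.1, 151.4]), -85.5, array([15.7, 18.5, 21.8]), 364)
side gauge 0.68 (array([ 644.5, -249. ]), array([17.3, 88.9]), 15.9, array([ 98.7, 103.5, 105.3]), 45)
side box 0.65 (array([ 546.1, -278.5]), array([210.5, 217.4]), -75.5, array([29.2, 33.8, 37.4]), 352)
side short_0 0.43 (array([ 609.5, -255.2]), array([32.6, 86.5]), 14.6, array([27. , 29.5, 31.5]), 83)
side long 0.97 (array([406.7, -43.7]), array([ 36.5, 157.1]), -84.3, array([15.4, 19.2, 21.8]), 268)
side long 0.79 (array([ 282.2, -210.7]), array([ 34.3, 160.1]), 37.9, array([15.6, 19.3, 21.4]), 197)
[-21.8  24.3  15.5  81.1   0.   54.2] [ 0.6426 -0.257   0.0442] [1.798e+02 1.000e-01 1.040e+02] [ 0.8 -0.8  7.2] 0.021146616859130538
```

View pics/t8.png

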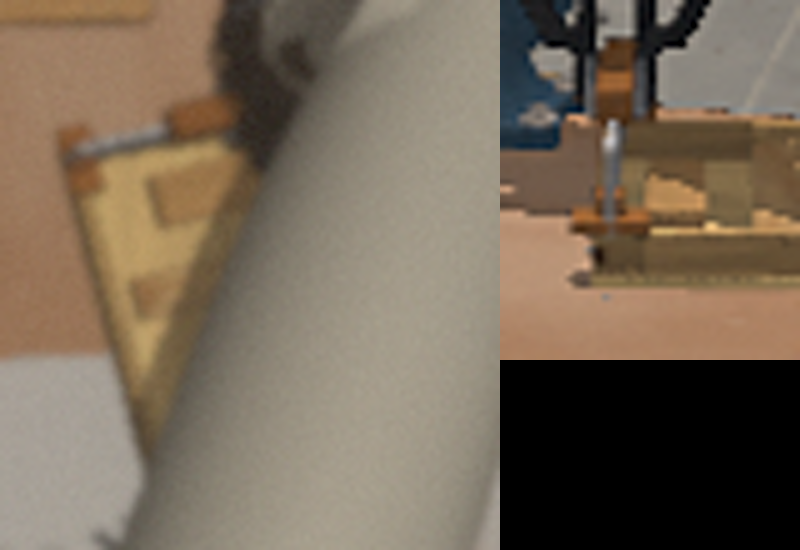

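The pictures show the blade at the far end, foot on the wall's far corner at (80,160), and the pieces still lying below the rim. Lift and carry it to the holder.

Request:
{"name": "play_rows", "arguments": {
  "targets": [
    {"grip": 255, "linear": [0, 0, 3], "delta_rot": [0, 0, 0]},
    {"grip": 255, "linear": [0, 0, 6], "delta_rot": [0, 0, 0]},
    {"grip": 255, "linear": [-1, 4, 8], "delta_rot": [0, 0, 0]},
    {"grip": 255, "linear": [-2, 8, 8], "delta_rot": [0, 0, -0.05]},
    {"grip": 255, "linear": [-3, 12, 8], "delta_rot": [0, 0, -0.1]},
    {"grip": 255, "linear": [-3, 16, 8], "delta_rot": [0, 0, -0.15]},
    {"grip": 255, "linear": [-3, 20, 8], "delta_rot": [0, 0, -0.2]},
    {"grip": 255, "linear": [-3, 24, 8], "delta_rot": [0, 0, -0.25]},
    {"grip": 255, "linear": [-3, 28, 8], "delta_rot": [0, 0, -0.3]},
    {"grip": 255, "linear": [-3, 32, 8], "delta_rot": [0, 0, -0.35]}
  ]
}}

```text
time: 37.35
ee_pos: [0.611, 0.065, 0.1222]
tcp_rot: [-180.0, -0.0, 83.8]
wrist_force: [1.0, 0.2, -2.0]
opening: 0.0204
grasp_force: 79.4
```

Request:
{"name": "play_rows", "arguments": {
  "targets": [
    {"grip": 255, "linear": [0, 4, 0], "delta_rot": [0, 0, -0.05]},
    {"grip": 255, "linear": [0, 8, 0], "delta_rot": [0, 0, -0.1]},
    {"grip": 255, "linear": [0, 11, 0], "delta_rot": [0, 0, -0.136]},
    {"grip": 255, "linear": [0, 13, 0], "delta_rot": [0, 0, -0.136]},
    {"grip": 255, "linear": [0, 13, 0], "delta_rot": [0, 0, -0.136]},
    {"grip": 255, "linear": [0, 13, 0], "delta_rot": [0, 0, -0.136]}
  ]
}}

```text
time: 37.95
ee_pos: [0.6111, 0.1936, 0.122]
tcp_rot: [-179.9, -0.0, 76.2]
wrist_force: [0.0, -0.4, -1.8]
opening: 0.0207
grasp_force: 79.4
```

```bash
python3 m.py gauge holder; python3 d.py 612 334.7 125 76.1
```

```text
top gauge 0.46 (array([591.5, 113.1]), array([ 4.9, 54.5]), -13.9, array([158.2, 161.8, 165. ]), 37)
top holder 0.56 (array([617.4, 361. ]), array([45.9, 51.7]), -13.9, array([34.2, 37.6, 41.2]), 113)
side gauge 0.61 (array([609.9, 195.1]), array([24.1, 98.2]), -19.2, array([167.4, 176.7, 182.7]), 157)
side holder 0.75 (array([612.4, 335.9]), array([ 48.4, 113.4]), -13.5, array([34.3, 38.6, 40.8]), 449)
side holder 0.41 (array([ 548.8, -278.1]), array([208.3, 221.7]), -75.6, array([29.6, 34.2, 36.9]), 373)
[1.750e+01 1.680e+01 1.450e+01 8.770e+01 1.000e-01 1.214e+02] [0.6115 0.1925 0.1226] [-1.8e+02 -1.0e-01  7.6e+01] [ 0.   0.5 -2.5] 0.020889603001847667
cm [ 0.05 14.22  0.24] rot [-0.001  0.     0.001] [1.750e+01 1.680e+01 1.450e+01 8.770e+01 1.000e-01 1.214e+02]
```

Request:
{"name": "play_rows", "arguments": {
  "targets": [
    {"grip": 255, "linear": [0, 4, 0], "delta_rot": [0, 0, 0]},
    {"grip": 255, "linear": [0, 8, 0], "delta_rot": [0, 0, 0]},
    {"grip": 255, "linear": [0.05, 12, 0], "delta_rot": [0, 0, 0]},
    {"grip": 255, "linear": [0.05, 14.2, 0], "delta_rot": [0, 0, 0]},
    {"grip": 255, "linear": [0.05, 14.2, -2], "delta_rot": [0, 0, 0]},
    {"grip": 255, "linear": [0.05, 14.2, -4], "delta_rot": [0, 0, 0]},
    {"grip": 255, "linear": [0.05, 14.2, -5], "delta_rot": [0, 0, 0]},
    {"grip": 255, "linear": [0.05, 14.2, -5], "delta_rot": [0, 0, 0]}
  ]
}}

```text
time: 39.05
ee_pos: [0.6111, 0.3345, 0.0708]
tcp_rot: [-179.9, 0.1, 76.1]
wrist_force: [-0.3, 0.1, -1.7]
opening: 0.021
grasp_force: 79.4
```

```bash
cat > g.py <<'E'
from h import *
o=bot.get_obs(); e=o["ee_pos"]; print(e,o["tcp_rot"])
for n in("top","side"):
    p=bot.camera(n); W=cloud(p); f,cx,cy=K(p)
    for t in("gauge","holder"):
        for d in bot.trace(p,t)[:3]:
            if d["conf"]>.3: print(n,t,d["conf"],d["box"],rect(W,d["pixels"],top=.006))
    # local frame about TCP, holder axes (yaw -13.9): list plate points (bench+ heights)
    a=np.radians(-13.9); D=W-np.array([.612,.3347,0]); X=D[...,0]*np.cos(a)+D[...,1]*np.sin(a); Y=-D[...,0]*np.sin(a)+D[...,1]*np.cos(a); Z=W[...,2]
    zb=e[2]-.0104
    for lab,m in dict(plate=(np.abs(X)<.02)&(np.abs(Y)>.056)&(np.abs(Y)<.112)&(np.abs(Z-zb-.032)<.017),
                      cheek=(np.abs(X)<.04)&(np.abs(Y)<.06)&(np.abs(Z-.037)<.006)).items():
        for s in(1,-1):
            k=m&(Y*s>0)
            if k.sum()>3: print(n,lab,s,k.sum(),"X",np.percentile(X[k]*1000,[2,50,98]).round(1),"Y",np.percentile(Y[k]*1000,[2,98]).round(1))
E
python3 g.py
python3 - <<'E'
from h import *
q=bot.camera("side"); im=q["color"][180:300,210:310,::-1]; cv2.imwrite("pics/s9.png",cv2.resize(im,(500,600),interpolation=cv2.INTER_CUBIC))
E
```

```text
[0.61109444 0.33453105 0.070781  ] [-1.79856827e+02  5.58958143e-02  7.60792601e+01]
top gauge 0.59 [236.7, 174.0, 274.0, 199.8] (array([604.4, 304.9]), array([22. , 44.9]), -13.8, array([125.3, 128.8, 131.9]), 105)
top holder 0.66 [239.2, 183.3, 259.6, 199.9] (array([598.8, 297.4]), array([41.7, 53.1]), 36.1, array([ 34.9,  38. , 113.7]), 84)
top holder 0.4 [356.2, 132.0, 409.5, 156.1] (array([ 761.7, -129.1]), array([ 30.9, 137.9]), 0.5, array([62.5, 67. , 71.9]), 332)
top plate -1 55 X [-8.1 -2.7  7.1] Y [-110.9  -58.1]
top cheek -1 98 X [-23.3 -10.8  20.5] Y [-55.1  -5. ]
side gauge 0.85 [224.2, 205.1, 295.0, 262.9] (array([601.5, 344.5]), array([46.1, 96.7]), -35.4, array([120. , 130.8, 134.2]), 196)
side gauge 0.58 [340.9, 164.9, 349.3, 179.9] (array([ 554. , -277.9]), array([ 21.6, 127.6]), 12.7, array([25.9, 28. , 29.5]), 76)
side holder 0.68 [238.1, 238.1, 288.1, 278.6] (array([616.9, 354.3]), array([ 48.5, 149.6]), -12.8, array([34.7, 38.8, 41. ]), 425)
side plate 1 271 X [-11.4  -0.4   6.3] Y [ 56.8 107.5]
side plate -1 171 X [-17.3  -0.3   2. ] Y [-107.9  -57.7]
side cheek 1 264 X [-23.8  -6.   21.4] Y [ 1.5 55.9]
side cheek -1 222 X [-22.5   5.9  22.4] Y [-53.3  -0.5]
```

View pics/s9.png

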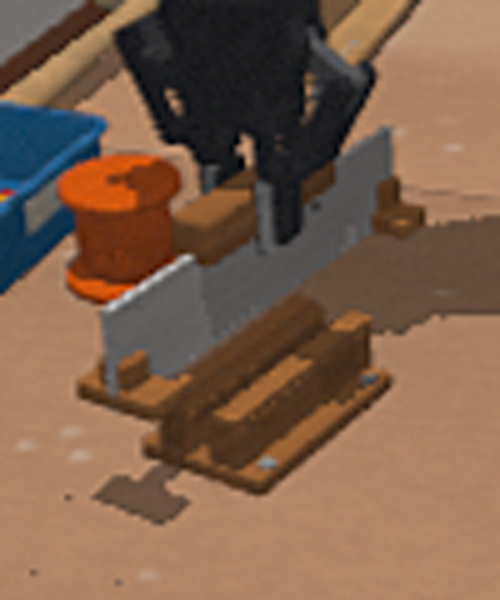

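The side crop shows the blade upright at (245,270) above the holder at (270,390), with the reel clear behind it. One finer check of the plate against the cheeks:

```bash
cat > g2.py <<'E'
from h import *
o=bot.get_obs(); e=o["ee_pos"]; print(e,o["tcp_rot"],o["wrist_force"].round(1))
zb=e[2]-.0104
for n in("top","side"):
    Ws=[cloud(bot.camera(n)) for _ in range(2)]
    W=np.nanmean(Ws,0)
    a=np.radians(-13.9); D=W-np.array([.612,.3347,0]); X=1000*(D[...,0]*np.cos(a)+D[...,1]*np.sin(a)); Y=1000*(-D[...,0]*np.sin(a)+D[...,1]*np.cos(a)); Z=1000*W[...,2]
    z=1000*zb
    def st(l,m):
        if m.sum()>5:
            k=np.polyfit(Y[m],X[m],1) if np.ptp(Y[m])>15 else [0,0]
            print(n,l,m.sum(),"X",np.percentile(X[m],[3,25,50,75,97]).round(1),"Y",np.percentile(Y[m],[2,98]).round(),"slope deg",np.degrees(-np.arctan(k[0])).round(1))
    for s in(1,-1):
        st("edge%+d"%s,(abs(X)<15)&(Y*s>56)&(Y*s<84)&(abs(Z-z-49)<5))
        st("face%+d"%s,(abs(X)<15)&(Y*s>56)&(Y*s<84)&(Z>z+14)&(Z<z+44))
    for b in range(-50,51,20):
        m=(abs(X)<35)&(abs(Y-b)<10)&(abs(Z-38)<4)
        if m.sum()>8: x=np.sort(X[m]); print(n,"cheek Y",b,m.sum(),x[:2].round(1),x[-2:].round(1))
E
python3 g2.py
```

```text
[0.61219203 0.33546172 0.07355096] [ 1.79960531e+02 -1.09477810e-01  7.61018385e+01] [ 0.5 -0.3 -2. ]
top edge-1 17 X [-2.1 -1.1  0.1  1.7  2.6] Y [-81. -56.] slope deg -1.7
top face-1 14 X [-2.7 -2.3 -2.1 -2.   4.1] Y [-83. -58.] slope deg -3.8
top cheek Y -50 36 [-23.3 -22.3] [21.7 21.8]
top cheek Y -30 37 [-23.3 -22.6] [19.2 22.5]
top cheek Y -10 15 [-19.9 -17.3] [-6.5 -6.4]
side edge+1 39 X [-1.9 -1.1 -0.2  0.8  3.8] Y [57. 83.] slope deg 0.7
side face+1 103 X [-1.9 -1.1 -0.6 -0.1  0.7] Y [57. 83.] slope deg 0.2
side edge-1 21 X [-1.3 -0.6 -0.2  0.7  3.2] Y [-82. -61.] slope deg 2.3
side face-1 74 X [-1.8 -0.9 -0.3  0.   1.1] Y [-83. -57.] slope deg -0.4
side cheek Y -50 47 [-21.7 -21.2] [22.8 23.3]
side cheek Y -30 72 [-22.  -21.4] [22.6 23.8]
side cheek Y -10 77 [-22.1 -21.8] [22.1 23. ]
side cheek Y 10 79 [-22.5 -22.5] [22.8 23. ]
side cheek Y 30 82 [-22.4 -22.2] [22.2 22.4]
side cheek Y 50 60 [-23.1 -23.1] [14.2 20. ]g2.py:6: RuntimeWarning: Mean of empty slice
  W=np.nanmean(Ws,0)
```

Request:
{"name": "play_rows", "arguments": {
  "targets": [
    {"grip": 255, "linear": [-0.1, 0.02, -1.5], "delta_rot": [0, 0, 0.005]},
    {"grip": 255, "linear": [-0.1, 0.02, -3], "delta_rot": [0, 0, 0.005]},
    {"grip": 255, "linear": [-0.1, 0.02, -3.5], "delta_rot": [0, 0, 0.005]},
    {"grip": 255, "linear": [-0.1, 0.02, -3.8], "delta_rot": [0, 0, 0.005]},
    {"grip": 255, "linear": [-0.1, 0.02, -3.8], "delta_rot": [0, 0, 0.005]}
  ]
}}

```text
time: 40.1
ee_pos: [0.6105, 0.3354, 0.0338]
tcp_rot: [-179.9, -0.0, 76.4]
wrist_force: [0.1, 0.0, -1.7]
opening: 0.0211
grasp_force: 79.4
```

Request:
{"name": "play_rows", "arguments": {
  "targets": [
    {"grip": 255, "linear": [0, 0, -0.3], "delta_rot": [0, 0, 0]},
    {"grip": 255, "linear": [0, 0, -0.5], "delta_rot": [0, 0, 0]},
    {"grip": 255, "linear": [0, 0, -0.5], "delta_rot": [0, 0, 0]}
  ]
}}

```text
time: 40.4
ee_pos: [0.6108, 0.3356, 0.0294]
tcp_rot: [-180.0, -0.1, 76.4]
wrist_force: [0.0, -0.2, -1.8]
opening: 0.021
grasp_force: 79.4
```

The blade is well inside the narrow slot without touching. Down to home.

Request:
{"name": "play_rows", "arguments": {
  "targets": [
    {"grip": 255, "linear": [0, 0, -0.4], "delta_rot": [0, 0, 0]},
    {"grip": 255, "linear": [0, 0, -0.7], "delta_rot": [0, 0, 0]},
    {"grip": 255, "linear": [0, 0, -0.85], "delta_rot": [0, 0, 0]},
    {"grip": 255, "linear": [0, 0, -0.95], "delta_rot": [0, 0, 0]},
    {"grip": 255, "linear": [0, 0, -0.95], "delta_rot": [0, 0, 0]},
    {"grip": 255, "linear": [0, 0, -0.95], "delta_rot": [0, 0, 0]}
  ]
}}

```text
time: 41.0
ee_pos: [0.6108, 0.3356, 0.0202]
tcp_rot: [-180.0, -0.1, 76.4]
wrist_force: [-0.4, -0.5, 0.6]
opening: 0.0211
grasp_force: 79.5
```

Request:
{"name": "play_rows", "arguments": {
  "targets": [
    {"grip": 255, "linear": [0, 0, -0.1], "delta_rot": [0, 0, 0]},
    {"grip": 255, "linear": [0, 0, -0.1], "delta_rot": [0, 0, 0]},
    {"grip": 255, "linear": [0, 0, -0.1], "delta_rot": [0, 0, 0]}
  ]
}}

```text
time: 41.3
ee_pos: [0.6109, 0.3356, 0.0202]
tcp_rot: [180.0, -0.1, 76.4]
wrist_force: [-3.0, -1.9, 5.5]
opening: 0.021
grasp_force: 80.6
```

Request:
{"name": "play_rows", "arguments": {
  "targets": [
    {"grip": 100, "linear": [0, 0, 0], "delta_rot": [0, 0, 0]},
    {"grip": 100, "linear": [0, 0, 0], "delta_rot": [0, 0, 0]},
    {"grip": 100, "linear": [0, 0, 0], "delta_rot": [0, 0, 0]},
    {"grip": 100, "linear": [0, 0, 0], "delta_rot": [0, 0, 0]},
    {"grip": 100, "linear": [0, 0, 3], "delta_rot": [0, 0, 0]},
    {"grip": 100, "linear": [0, 0, 7], "delta_rot": [0, 0, 0]},
    {"grip": 100, "linear": [0, 0, 11], "delta_rot": [0, 0, 0]},
    {"grip": 100, "linear": [-5, 0, 14], "delta_rot": [0, 0, 0]},
    {"grip": 100, "linear": [-10, -5, 14], "delta_rot": [0, 0, 0]},
    {"grip": 100, "linear": [-14, -10, 14], "delta_rot": [0, 0, 0]}
  ]
}}

```text
time: 42.3
ee_pos: [0.496, 0.2656, 0.159]
tcp_rot: [179.9, -0.1, 76.5]
wrist_force: [0.6, -0.9, 0.5]
opening: 0.052
grasp_force: 0.0
```

Request:
{"name": "play_rows", "arguments": {
  "targets": [
    {"grip": 100, "linear": [-4, -4, 0], "delta_rot": [0, 0, 0]},
    {"grip": 100, "linear": [-8, -6, 0], "delta_rot": [0, 0, 0]},
    {"grip": 100, "linear": [-12, -8, 0], "delta_rot": [0, 0, 0]},
    {"grip": 100, "linear": [-15, -8, 0], "delta_rot": [0, 0, 0]},
    {"grip": 100, "linear": [-15, -8, 0], "delta_rot": [0, 0, 0]},
    {"grip": 100, "linear": [-15, -8, 0], "delta_rot": [0, 0, 0]}
  ]
}}

```text
time: 42.9
ee_pos: [0.3473, 0.1855, 0.1589]
tcp_rot: [179.9, -0.1, 76.4]
wrist_force: [1.4, -0.1, 0.4]
opening: 0.0519
grasp_force: 0.0
```

```bash
python3 m.py gauge short_0 long box reel float
python3 - <<'E'
from h import *
p=bot.camera("top"); save(p,"t10.png",(210,120,490,260),2.8)
q=bot.camera("side"); im=q["color"][190:300,210:310,::-1]; cv2.imwrite("pics/s10.png",cv2.resize(im,(500,550),interpolation=cv2.INTER_CUBIC))
E
```

```text
top gauge 0.93 (array([609.6, 333.2]), array([21.8, 98.1]), -13.9, array([74.2, 77.3, 81.5]), 207)
top short_0 0.6 (array([ 487.9, -290.7]), array([33.4, 89.1]), 13.7, array([25.3, 28. , 31.8]), 269)
top short_0 0.53 (array([ 607.8, -260.9]), array([35. , 90.7]), 14.3, array([26. , 28.6, 32.7]), 265)
top long 0.84 (array([404.5, -45.7]), array([ 28. , 157.9]), -85.5, array([15.9, 18.6, 22.2]), 372)
top long 0.63 (array([ 281., -212.]), array([ 28. , 157.9]), 36.8, array([15.6, 18.2, 22. ]), 394)
top long 0.58 (array([ 550.4, -281.3]), array([ 27.8, 158.9]), 13.6, array([23.8, 26.5, 30. ]), 358)
top box 0.95 (array([ 546.4, -281.6]), array([201.8, 221.9]), -76.0, array([29.9, 33.7, 37.7]), 673)
top reel 0.62 (array([739.8, 223.1]), array([62.1, 63.5]), -26.8, array([57.3, 60.2, 63.7]), 280)
top float 0.65 (array([ 761.5, -130.7]), array([ 31.3, 134.8]), 0.3, array([62.5, 67. , 71.2]), 331)
side gauge 0.81 (array([611.9, 335.7]), array([25. , 98.9]), -14.0, array([73.2, 78.7, 80.5]), 252)
side gauge 0.48 (array([598.8, 339.6]), array([ 20. , 110.2]), -13.7, array([34.3, 38.9, 40.8]), 2
[... 266 characters left out ...]
]), -86.6, array([15.5, 19.2, 21.2]), 279)
side box 0.75 (array([495.6, -90.3]), array([213.6, 604.3]), 16.5, array([28.9, 33.4, 37.1]), 305)
side reel 0.93 (array([742.2, 226.5]), array([64.1, 64.3]), 15.8, array([58.1, 61.2, 63.1]), 239)
side float 0.78 (array([ 762.5, -125.1]), array([ 30.7, 134.6]), 1.6, array([62.8, 68.1, 72. ]), 131)
side float 0.58 (array([496.7, -91.5]), array([218.5, 599.1]), 16.7, array([29.2, 33.9, 37. ]), 328)
side float 0.35 (array([740.9, 225.1]), array([60.4, 63.2]), 2.2, array([58.1, 61.3, 63.1]), 224)
[ 2.800e+01 -1.720e+01 -1.540e+01  9.180e+01  1.000e-01  1.317e+02] [0.3472 0.1853 0.1584] [-1.80e+02 -1.00e-01  7.64e+01] [ 0.7 -0.1  0.4] 0.05166867170781894
```

View pics/t10.png

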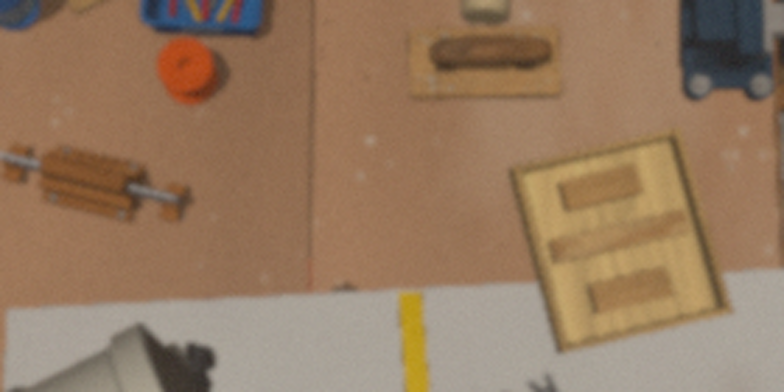

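View pics/s10.png

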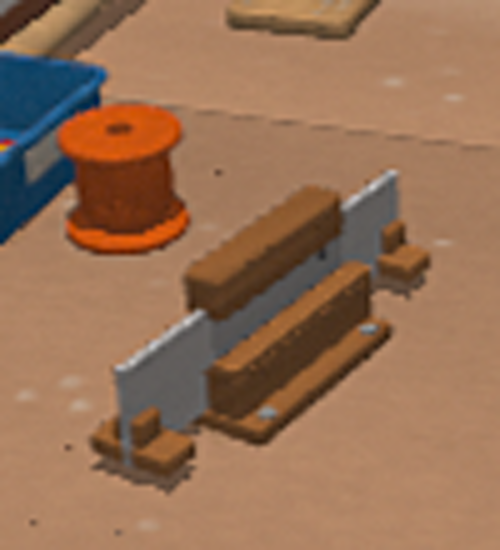

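The top view shows the three pieces flat in the box at (600,188), (618,237) and (630,290), with the reel and float where they were. The side view shows the blade upright in the slot at (265,300). Its bar top is at 78 mm, which is 68 + 10, so it is fully home.

```bash
python3 -c "
from workcell import bot
print(bot.job_done())"
```

```text
the job is handed in; nothing more can be done
None
```

Job handed in: both short pieces that were present and the long piece lie flat in the box below the rim, the blade was drawn along the rim in one pass from the near to the far end, and it now sits fully home in its holder, with the reel and float left where they were.

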